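Open the tea cabinet and fill its tray

TASK

Get the tea cabinet ready for the morning: draw down the bolt and swing both glass leaves wide open, the bolted right one first and then the left one that it overlaps, and draw the tray out as far as it goes. Seat every tea tin from the counter flat and square in a pocket of the tray, one tin to a pocket, and slide the light dimmer on the roof to the broad black mark on its scale. Leave everything open, and do not knock over the two jars standing by.

Things in the scene. Friction and masses are not known exactly. Their poses are not given: they have to be found in the camera images.
- cabinet: Oak tea cabinet, 400 mm wide (y), 220 high, front to its -x; origin on the counter, mid-width, 136 mm behind the faces of its two glass leaves (each 195 wide, 20 to 214 mm up, 15 thick). The roof's front edge is set back 71 mm from those faces, leaving a hand slot 56 mm deep behind the leaves. Right leaf A (at -y) has the bolt and a strip lapping 16 mm over left leaf B: B opens only after A.
- leaf_a (a joint): Right leaf; radians, 0 closed, grows as it swings out towards the robot, stop at 1.75. Its hinge axis is upright at x -136 mm, y -197 mm in the cabinet's frame, in the plane of the leaf's face. Light friction, stays where it is left. The shot bolt locks it.
- leaf_a_handle (a point): Grip point on leaf A's handle: an upright round steel bar 11 mm thick, 96 mm long, standing 35 mm off the leaf's face and 35 mm from its free edge. The point lies on the bar's axis, 16 mm below its top end, 190 mm above the counter. Turns with the leaf.
- leaf_b (a joint): Left leaf; radians, 0 closed, grows as it swings out towards the robot, stop at 1.75. Its hinge axis is upright at x -136 mm, y +197 mm in the cabinet's frame. Light friction, stays where it is left; only A's cover strip holds it shut.
- leaf_b_handle (a point): Grip point on leaf B's handle, like A's but 45 mm from the leaf's free edge (on the bar's axis, 16 mm below its top end, 35 mm off the face, 190 mm up).
- bolt (a joint): Upright tower bolt on leaf A's face: m, 0 shot up (its 8 mm rod stands behind a keeper that a steel strap, 26 mm wide and 220 to 224 mm up, carries from the roof over leaf A, and locks it), 0.018 drawn fully down; the leaf is free from about 0.015. Needs about 3 N; stays where it is left. Can be pushed down by its knob.
- bolt_knob (a point): Centre line of the bolt's brass knob, a level round stub 15 mm thick that sticks out from the leaf to 56 mm off its face, 100 mm from the leaf's free edge; this point is 38 mm off the face. 180 mm above the counter while shot, moves down with the bolt. The keeper above it (204 to 224 mm up) sticks out 21 mm from the leaf's face.
- tray (a joint): Pull-out tray on runners high inside the cabinet, its rim 165 mm above the counter, 260 mm wide; m, 0 pushed home, grows as it is drawn out to the front, stop at 0.19. About 4 N of friction, stays where it is left.
- tray_pull (a point): Grip point on the tray's pull: an upright steel tab at mid-width, 12 mm thick across the cabinet (y), 37 mm long (x), from 155 to 195 mm up. The point is 16 mm behind the tab's front end, 13 mm below its top, 182 mm above the counter. With the tray home it lies in the hand slot, 35 mm in front of the roof's edge and 21 mm behind the closed leaves, open to above.
- dimmer (a joint): Dimmer grip on the cabinet's roof; m along its track, 0 at the right-hand end of its 100 mm travel, grows to the left (cabinet's +y). The mark stands at 0.075. About 2 N of friction, stays where it is left.
- dimmer_top (a point): Top centre of the dimmer grip, a black block 28 mm deep (cabinet x), 20 mm wide along the track (cabinet y), 40 mm high, 275 mm above the counter at the top. It runs on an aluminium track bed 40 mm deep and 14 mm high.
- dimmer_mark (a point): The broad black bar, 6 mm wide, on the white scale plate that lies on the roof behind the dimmer track, 31 mm behind the track's centre line: the grip's centre must come level with it along the track. The thin black ticks are only the scale.
- pocket1 (a point): Centre of the floor of tray pocket 1 (1 is rightmost, 4 leftmost): rectangular, 58 mm along the cabinet's x by 44 mm across, 12 mm deep, the rim bevelled 3 mm at 45 degrees outside that, its floor 153 mm and its rim 165 mm above the counter. Moves with the tray; axes are the cabinet's. With the tray fully out the row lies 155 mm in front of the roof's edge.
- pocket2 (a point): Centre of the floor of tray pocket 2 (they lie in one row, 62 mm apart): rectangular, 58 mm along the cabinet's x by 44 mm across, 12 mm deep, the rim bevelled 3 mm at 45 degrees outside that, its floor 153 mm and its rim 165 mm above the counter. Moves with the tray; axes are the cabinet's. With the tray fully out the row lies 155 mm in front of the roof's edge.
- pocket3 (a point): Centre of the floor of tray pocket 3 (they lie in one row, 62 mm apart): rectangular, 58 mm along the cabinet's x by 44 mm across, 12 mm deep, the rim bevelled 3 mm at 45 degrees outside that, its floor 153 mm and its rim 165 mm above the counter. Moves with the tray; axes are the cabinet's. With the tray fully out the row lies 155 mm in front of the roof's edge.
- pocket4 (a point): Centre of the floor of tray pocket 4 (they lie in one row, 62 mm apart): rectangular, 58 mm along the cabinet's x by 44 mm across, 12 mm deep, the rim bevelled 3 mm at 45 degrees outside that, its floor 153 mm and its rim 165 mm above the counter. Moves with the tray; axes are the cabinet's. With the tray fully out the row lies 155 mm in front of the roof's edge.
- tin1: Tea tin, plain steel with a paper band, 54 mm (its x) by 40 mm (its y) by 40 mm high, 0.1 kg; origin at the centre of its underside. All tins are alike and may go in any pocket. Some may be absent.
- tin2: Tea tin, plain steel with a paper band, 54 mm (its x) by 40 mm (its y) by 40 mm high, 0.1 kg; origin at the centre of its underside. All tins are alike and may go in any pocket. Some may be absent.
- tin3: Tea tin, plain steel with a paper band, 54 mm (its x) by 40 mm (its y) by 40 mm high, 0.1 kg; origin at the centre of its underside. All tins are alike and may go in any pocket. Some may be absent.
- tin4: Tea tin, plain steel with a paper band, 54 mm (its x) by 40 mm (its y) by 40 mm high, 0.1 kg; origin at the centre of its underside. All tins are alike and may go in any pocket. Some may be absent.
- jam_jar: Bystander: jam jar, 60 mm across, 85 mm high; origin under its centre.
- honey_jar: Bystander: honey jar, 56 mm across, 75 mm high; origin under its centre.
Mind the look-alikes: they are no part of the job. Leave any green or red look-alike of the tin1 alone. Leave any yellow look-alike of the tin4 alone.

How it is judged:
By the outcome, as a careful person would: the job done as asked, in the order asked, and still so for the second after the job is handed in, with the robot touching nothing.
Of tin1, tin2, tin3, tin4 only 3 to 4 are there at a start; the rules pass over those that are not, and their reading is None.
At some moment in a run one of tin1, tin2, tin3, tin4 may be knocked a few centimetres aside while the robot is not near it.
It also fails if it takes over 210 s, if anything falls off the work surface, if the arm or the gripper's body presses on something with over 40 N, if the wrist force passes 120 N, or if a joint passes its speed limit or range.

ROBOT

A 7-joint arm with a two-finger parallel gripper is mounted at the origin on the work surface. World frame = base frame: x ahead of the robot, y to its left, z up, the work surface at z = 0. Lengths are in m, angles in rad, forces in N, time in s.
With the tool pointing down it reaches from about 0.4 to 0.875 m from the base axis. Payload 19.3 kg.
Tool frame: the origin (TCP) lies at the very end of the fingers, on their centre line; the grasp point (between the pads) lies bot.pinch_z behind it (bot.pinch_z is the distance from the TCP to the grasp point, in m); z points along the fingers, y is the line along which they close (so a half turn about z gives the same grasp; the last joint's range is limited). The gripper opens to 85 mm and grips with 20 to 120 N. Pads are 22 mm wide; open, the fingers measure 114 mm over their backs; the gripper's body (76 mm by 85 mm) begins 54 mm behind the grasp point. The pads swing forward as they close: fully open they stand 13 mm farther back than shut.
Start: joints at [-1.231, 0.521, -0.036, 1.599, 0.021, 1.021, -0.113], TCP at [0.249, 0.573, 0.231] pointing down, gripper open.
Joint ranges: [-2.91, 2.91], [-0.3, 2.13], [-1.5, 1.42], [0.17, 2.43], [-1.26, 4.41], [0.16, 1.93], [-2.52, 2.52]. Speed limits (rad/s): [1.89, 1.89, 2.39, 2.39, 3.01, 3.01, 3.01].

INTERFACE

Orientations are given as [roll, pitch, yaw] about the fixed x, y, z axes, in that order (R = Rz(yaw) Ry(pitch) Rx(roll)).
In Python, from workcell import bot, grab_frame, ticket gives the robot as it stands.
- The arm moves only by the tool arm_command, never from a script. Its argument "commands" is a list of rows, each a list of 3 entries, a list of its own where there are three numbers: the shift along the world's x, y, z in mm, then the turn about the world's z in rad, then the gripper command: -1 is fully open, 1 is shut, values between are in proportion. In form: [[[tx, ty, tz], roll, fingers], ...]. A call has 1 to 20 rows; each row shifts and turns the commanded pose from where the row before left it; what a row does not reach is not made up. A row lasts 1/10 s, in which the tool goes at most 50 mm and 8.59 degrees, less where a joint would pass 70% of its speed; a pose out of reach is approached as far as the arm can. A call with a gripper value outside its range is refused whole. The fingers move at their own pace and stop on an object; "newtons" is the grip in N (left out, the last holds). Time passes only in rows, so rows that do not move let the fingers close. It gives the time, the measured TCP pose, the force, the opening and the grip force at its end, in the units of the state.
- bot.observe(): the state, without advancing time (a new reading comes with each control period).
- grab_frame(name): name is "scene" or "top" or "wrist"; returns a dict with "image" (400x640x3 uint8, red, green, blue), "vertical_fov" (degrees; the focal length in pixels is half the picture's height over the tangent of half this angle, whatever the lens; pixels are square), "cx", "cy" (the principal point, pixels), "k1" (the pictures are not rectified: a ray, as slopes to the right and down, at radius r is drawn at 1 + k1 r^2 times it, then the intrinsics apply), "R" (3x3) and "t" (3): a world point X has camera coordinates R X + t. Camera axes: x right, y down, z forward; pixel columns grow to the right and rows downward; lengths in m; the calibration is good to about 2 mm. A picture is of the moment at which its call begins. There is no depth.
- ticket.job_done(): hands the job in; it is judged then, once.
The state is a dict: "clock": time; "qpos": joint angles; "qd": joint speeds; "joint_efforts": joint torques, N m; "position": TCP position; "tool_rot": TCP orientation; "force": force on the tool from outside, world axes, zero at the start; "moment": the same for the moment, N m; "grip_width": finger opening in m; "finger_force": force on a finger pad.
Only numpy, scipy, OpenCV 4.12 (cv2) and the standard library are available. Lean on these libraries where they do the work, as an engineer would, in place of code of your own. Each camera call takes 0.05 s, during which the arm holds its last target. There are 200 camera calls.

## Working session

There is one attempt and no reset: what is moved stays moved. The work goes in short steps, Python scripts to look and compute and a tool call to move; the robot and the scene stay as the last step left them, time stands still between calls to the robot, and variables do not carry over. Pictures are saved under pics/ and viewed, at most 14 in all, crops included, and the job is handed in when it is done.

Besides the shell and the picture viewer there is one more tool, called after "Request:" as name([rows], argument=value, ...), one row to a line, values as JSON. arm_command: Moves the arm, as the interface text tells. Its arguments: {"type":"object","properties":{"commands":{"type":"array"},"newtons":{"type":"number"}},"required":["commands"]}

```bash
mkdir -p pics; ls; cat > h.py <<'E'
import numpy as np, cv2
from workcell import bot, grab_frame, ticket
def cam(n,save=None):
    f=grab_frame(n); f['n']=n
    if save: cv2.imwrite(f'pics/{save}.png',f['image'][:,:,::-1])
    h=f['image'].shape[0]; F=h/2/np.tan(np.radians(f['vertical_fov'])/2); f['F']=F
    f['R']=np.array(f['R']);f['t']=np.array(f['t']); return f
def proj(f,X):
    c=f['R']@np.array(X)+f['t']; s=c[:2]/c[2]; s=s*(1+f['k1']*(s@s))
    return s*f['F']+[f['cx'],f['cy']]
def ray(f,uv):
    d=(np.array(uv,float)-[f['cx'],f['cy']])/f['F']; s=d.copy()
    for _ in range(20): s=d/(1+f['k1']*(s@s))
    return -f['R'].T@f['t'], f['R'].T@np.array([s[0],s[1],1])
def onz(f,uv,z):
    o,d=ray(f,uv); return o+d*(z-o[2])/d[2]
E
python3 - <<'E'
from h import *
print(bot.observe(),bot.pinch_z)
for n in ('scene','top','wrist'):
    f=cam(n,n+'0'); print(n,f['F'],f['cx'],f['cy'],f['k1'],f['R'].round(3).tolist(),f['t'].round(3))
E
```

```text
pics
{'clock': 0.0, 'qpos': array([-1.23122353,  0.52200338, -0.03629183,  1.59998433,  0.02122301,
        1.02109633, -0.11278509]), 'qd': array([ 0.00044574,  0.00047763,  0.00075711,  0.00102048,  0.00059518,
        0.00080619, -0.0008997 ]), 'joint_efforts': array([ 9.47371154e-04, -9.27105546e+01,  1.98056057e+00, -3.69915068e+01,
        1.78588094e-02,  8.34755745e-03,  2.63711075e-05]), 'position': array([0.24892939, 0.57293455, 0.23074124]), 'tool_rot': array([-3.14049249e+00,  1.15608116e-04,  2.73180562e+00]), 'force': array([0.51921126, 0.42999192, 0.02553924]), 'moment': array([ 0.03405536, -0.00153982, -0.02934476]), 'finger_force': 0.0, 'grip_width': 0.08589337367086623} 0.0187
scene 425.94014354524217 328.16072864504446 203.50077478475103 0.03405015735954054 [[-0.566, 0.824, 0.018], [0.55, 0.394, -0.736], [-0.614, -0.407, -0.677]] [ 0.238 -0.227  1.663]
top 396.33090634212476 323.00682037639433 201.66062684989006 0.01944754926739498 [[-0.02, -1.0, 0.001], [-0.988, 0.019, -0.15], [0.15, -0.004, -0.989]] [0.088 0.593 1.413]
wrist 348.99455645596817 321.000936966126 196.74915675103364 -0.04670074602062644 [[0.399, 0.917, 0.0], [0.868, -0.378, 0.323], [0.296, -0.129, -0.946]] [-0.625 -0.041  0.38 ]
```

View pics/scene0.png

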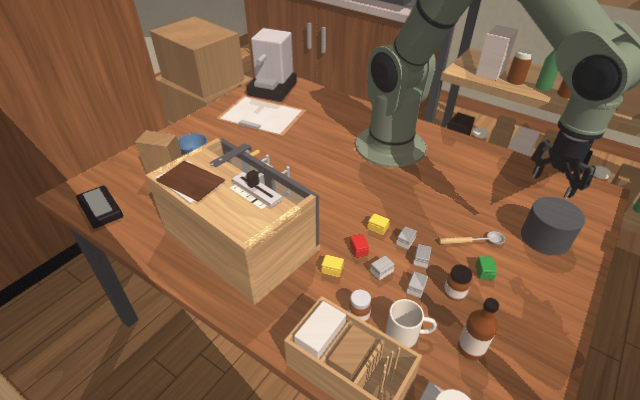

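View pics/top0.png

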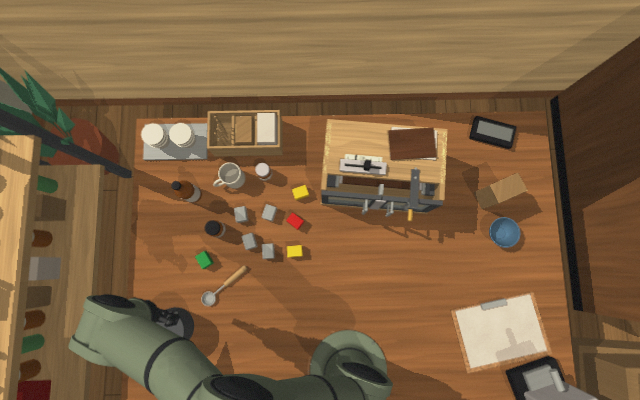

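The scene shows four grey tins (top view near (241,214), (269,212), (250,241), (268,251)). There are also yellow, red and green decoys, jars near (262,170) and (214,229), and the cabinet at (385,165). I'll enlarge the cabinet next.

```bash
python3 - <<'E'
from h import *
f=cam('top'); im=f['image'][:,:,::-1]
c=cv2.resize(im[110:225,310:460],None,fx=5,fy=5,interpolation=cv2.INTER_CUBIC)
cv2.imwrite('pics/topc.png',c)
s=cam('scene'); c=cv2.resize(s['image'][125:255,140:330,::-1],None,fx=4,fy=4,interpolation=cv2.INTER_CUBIC)
cv2.imwrite('pics/scc.png',c)
for uv in [(327,120),(447,128),(322,205),(440,211)]: print(uv,onz(f,uv,.22).round(3))
for uv in [(241,214),(269,212),(250,241),(268,251)]: print(uv,onz(f,uv,.04).round(3))
E
```

```text
(327, 120) [0.843 0.058 0.22 ]
(447, 128) [ 0.807 -0.34   0.22 ]
(322, 205) [0.557 0.08  0.22 ]
(440, 211) [ 0.53  -0.299  0.22 ]
(241, 214) [0.555 0.378 0.04 ]
(269, 212) [0.561 0.275 0.04 ]
(250, 241) [0.456 0.344 0.04 ]
(268, 251) [0.419 0.279 0.04 ]
```

View pics/topc.png

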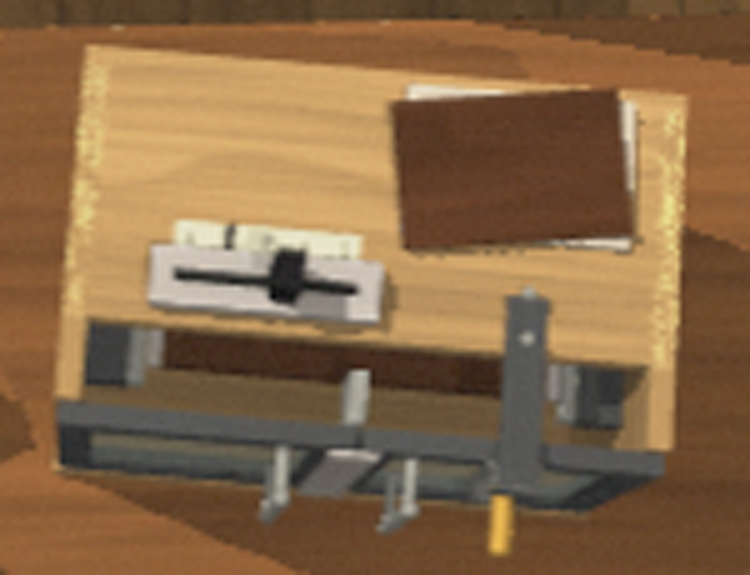

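View pics/scc.png

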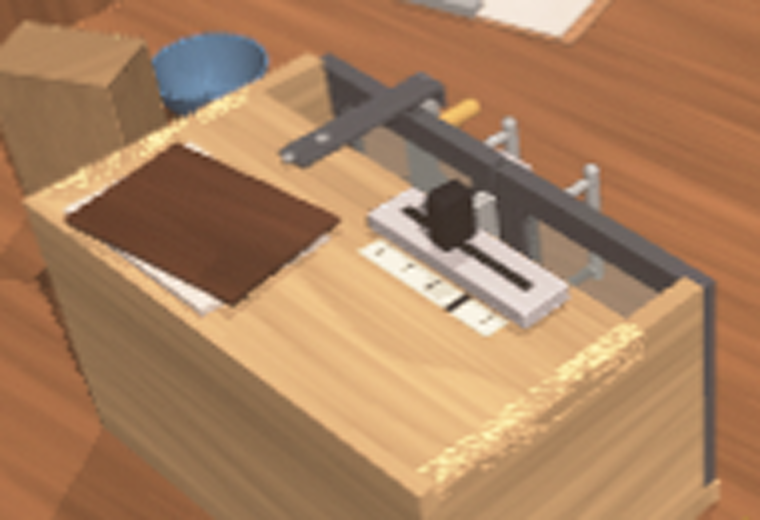

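The crops show the roof, strap, knob tip (top view, crop (500,553)), handle tops and dimmer clearly. I'll solve the cabinet pose from these corresponding points.

```bash
cat > fit.py <<'E'
from h import *
from scipy.optimize import least_squares
f=cam('top'); s=cam('scene')
T=lambda u,v:((u+.5)/5+309.5,(v+.5)/5+109.5)
S=lambda u,v:((u+.5)/4+139.5,(v+.5)/4+124.5)
# (cam, pixel, [x or None for back, y, z])
O=[(f,T(87,45),(None,.2,.22)),(f,T(687,96),(None,-.2,.22)),
(f,T(57,402),(-.121,.197,.214)),(f,T(663,455),(-.121,-.197,.214)),
(f,T(500,553),(-.192,-.102,.180)),
(s,S(425,495),(None,.2,.22)),(s,S(30,202),(None,-.2,.22)),
(s,S(712,283),(-.136,.197,.214)),(s,S(325,58),(-.121,-.197,.214)),
(s,S(592,166),(-.171,.047,.206)),(s,S(511,118),(-.171,-.037,.206)),(s,S(478,105),(-.192,-.102,.180))]
def W(p,X):
    x=p[3] if X[0] is None else X[0]; c,k=np.cos(p[2]),np.sin(p[2])
    return np.array([p[0]+c*x-k*X[1],p[1]+k*x+c*X[1],X[2]])
def res(p): return np.concatenate([proj(c,W(p,X))-uv for c,uv,X in O])
if __name__=='__main__':
    r=least_squares(res,[.68,-.13,0,.13],loss='soft_l1'); p=r.x; print(p, res(p).reshape(-1,2).round(1).tolist())
    np.save('cab.npy',p)
    for n,uv in [('dimtop',T(290,262))]: print(n,onz(f,uv,.275).round(4))
    print('mark',onz(f,T(231,237),.222).round(4))
    for n,X in dict(hA=(-.171,-.037,.19),hB=(-.171,.047,.19),knob=(-.174,-.102,.18),pull=(-.1,0,.182),hingeA=(-.136,-.197,0),hingeB=(-.136,.197,0)).items(): print(n,W(p,X).round(4))
    for P in (onz(f,T(290,262),.275),onz(f,T(231,237),.222)):
        c,k=np.cos(p[2]),np.sin(p[2]); d=P[:2]-p[:2]; print('cabframe',c*d[0]+k*d[1],-k*d[0]+c*d[1])
    # tins etc masks in top view
    im=f['image'];hsv=cv2.cvtColor(im,cv2.COLOR_RGB2HSV)
    m=((hsv[:,:,1]<75)&(hsv[:,:,2]>95)).astype('u1')*255; m[:, :225]=0;m[:200]=0;m[265:]=0;m[:,283:]=0
    for c in cv2.findContours(m,0,2)[0]:
        if cv2.contourArea(c)>30:
            b=cv2.boxPoints(cv2.minAreaRect(c)); w=np.array([onz(f,q,.04)[:2] for q in b]); print(cv2.contourArea(c),w.mean(0).round(3),(w[1]-w[0]).round(3),(w[2]-w[1]).round(3))
    for uv in [(262,166),(213,227)]: print('jar',onz(f,uv,.08).round(3))
    print('camtop',-f['R'].T@f['t'])
E
python3 fit.py
```

```text
[ 0.70677617 -0.12625356 -0.11021674  0.11933308] [[-0.4, 0.1], [-0.3, 0.3], [-0.1, -0.2], [-0.4, -0.0], [-0.6, 0.5], [-0.7, -0.6], [-0.7, -1.3], [1.4, -1.3], [-2.1, -0.0], [0.2, 0.8], [0.1, 1.0], [-0.5, -0.3]]
dimtop [ 0.6826 -0.0654  0.275 ]
mark [ 0.7137 -0.0337  0.222 ]
hA [ 0.5327 -0.1442  0.19  ]
hB [ 0.542  -0.0607  0.19  ]
knob [ 0.5226 -0.2085  0.18  ]
pull [ 0.6074 -0.1153  0.182 ]
hingeA [ 0.5499 -0.3071  0.    ]
hingeB [0.5933 0.0845 0.    ]
cabframe -0.03069746469521932 0.05785794043705181
cabframe -0.0033095743001170007 0.09271608955270645
152.0 [0.42 0.28] [-0.001 -0.04 ] [-0.054  0.   ]
149.0 [0.456 0.349] [ 0.012 -0.039] [-0.053 -0.018]
152.0 [0.556 0.38 ] [ 0.007 -0.045] [-0.055 -0.01 ]
150.5 [0.56  0.275] [ 0.052 -0.017] [-0.015 -0.042]
jar [0.725 0.295 0.08 ]
jar [0.506 0.468 0.08 ]
camtop [0.37528247 0.08241464 1.4863088 ]
```

Request:
arm_command([
  [[13.5,-39,4],0.015,1],
  [[13.5,-39,4],0.015,1],
  [[13.5,-39,4],0.015,1],
  [[13.5,-39,4],0.015,1],
  [[13.5,-39,4],0.015,1],
  [[13.5,-39,4],0.015,1],
  [[13.5,-39,4],0.015,1],
  [[13.5,-39,4],0.015,1],
  [[13.5,-39,4],0.015,1],
  [[13.5,-39,4],0.015,1],
  [[13.5,-39,4],0.015,1],
  [[13.5,-39,4],0.015,1],
  [[13.5,-39,4],0.015,1],
  [[13.5,-39,4],0.015,1],
  [[13.5,-39,4],0.015,1],
  [[13.5,-39,4],0.015,1],
  [[13.5,-39,4],0.015,1],
  [[13.5,-39,4],0.015,1],
  [[13.5,-39,4],0.015,1],
  [[13.5,-39,4],0.015,1],
], newtons=60)

```text
clock: 2.35
position: [0.5194, -0.2084, 0.3116]
tool_rot: [3.142, 0.0, 3.033]
force: [1.3, 0.6, -0.1]
grip_width: 0.0
finger_force: 0.0
```

```bash
cat >> h.py <<'E'
def cabW(x,y,z):
    p=np.load('cab.npy'); c,k=np.cos(p[2]),np.sin(p[2])
    return np.array([p[0]+c*x-k*y,p[1]+k*x+c*y,z])
def st(*targets):
    o=bot.observe(); P=np.array(o['position'])
    print('t',round(o['clock'],2),'pos',(P*1000).round(1),'rpy',o['tool_rot'].round(3),'q',o['qpos'].round(2),'F',o['force'].round(1),'w',round(o['grip_width']*1000,1),'ff',round(o['finger_force'],1))
    for x in targets: print(np.round(x,4),'delta mm',((np.array(x)-P)*1000).round(1))
E
python3 - <<'E'
from h import *
st(cabW(-.178,-.102,.19))
E
```

```text
t 2.35 pos [ 519.4 -208.4  311.6] rpy [3.142 0.    3.033] q [ 0.01  0.35  0.35  1.69 -0.13  1.12  1.87] F [ 1.3  0.6 -0.1] w 0.0 ff 0.0
[ 0.5186 -0.2081  0.19  ] delta mm [  -0.7    0.4 -121.6]
```

Request:
arm_command([
  [[0,0,-40],0,1],
  [[0,0,-40],0,1],
  [[0,0,-36],0,1],
  [[0,0,-6],0,1],
  [[0,0,-6],0,1],
  [[0,0,-6],0,1],
  [[0,0,-5],0,1],
  [[0,0,-3],0,1],
  [[0,0,-2],0,1],
  [[0,0,0],0,1],
])

```text
clock: 3.35
position: [0.5197, -0.2071, 0.1686]
tool_rot: [-3.141, 0.002, 3.032]
force: [-3.9, 1.0, 18.8]
grip_width: 0.0004
finger_force: 9.6
```

Request:
arm_command([
  [[0,0,30],0,1],
  [[0,0,40],0,0.2],
  [[4,20,0],0,-0.2],
  [[5,22,0],0,-0.2],
  [[4,21,0],0,-0.2],
  [[0,0,0],0,-0.2],
  [[0,0,0],0,-0.2],
])

```text
clock: 4.05
position: [0.5322, -0.1436, 0.2376]
tool_rot: [-3.141, 0.0, 3.033]
force: [-0.8, 0.5, 0.2]
grip_width: 0.0513
finger_force: 0.0
```

```bash
python3 - <<'E'
from h import *
st(cabW(-.171,-.037,.171))
f=cam('wrist','w1')
print(proj(f,cabW(-.171,-.037,.206)),proj(f,cabW(-.192,-.102,.162)))
E
```

```text
t 4.05 pos [ 532.2 -143.6  237.6] rpy [-3.141  0.     3.033] q [-0.08  0.41  0.32  1.8  -0.16  0.95  1.77] F [-0.8  0.5  0.2] w 51.3 ff 0.0
[ 0.5327 -0.1442  0.171 ] delta mm [  0.6  -0.6 -66.6]
[318.9346405  239.71015963] [219.40772514 180.59881877]
```

View pics/w1.png

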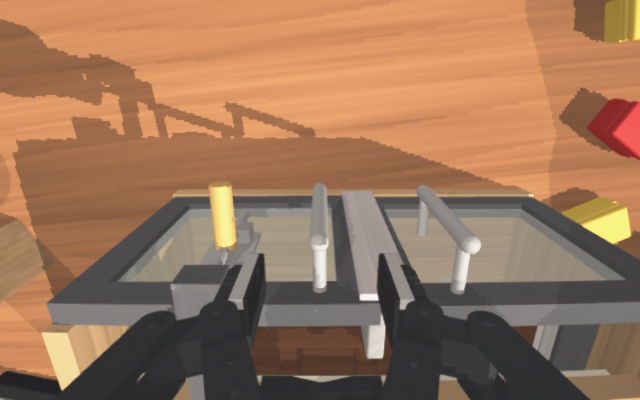

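The wrist view shows handle A's top at (319,242), within 3 px of prediction, and the knob drawn down at (221,184). I'll grip it.

Request:
arm_command([
  [[0,0,-33],0,-0.2],
  [[1,-1,-33],0,-0.2],
  [[0,0,0],0,1],
  [[0,0,0],0,1],
  [[0,0,0],0,1],
  [[0,0,0],0,1],
], newtons=40)

```text
clock: 4.7
position: [0.5338, -0.1452, 0.1729]
tool_rot: [-3.141, 0.002, 3.031]
force: [0.2, -1.7, 5.0]
grip_width: 0.01
finger_force: 39.5
```

```bash
python3 - <<'E'
from h import *
st()
A=lambda t:cabW(-.136-.16*np.sin(t)-.035*np.cos(t),-.197+.16*np.cos(t)-.035*np.sin(t),.171)
B=lambda t:cabW(-.136-.15*np.sin(t)-.035*np.cos(t),.197-.15*np.cos(t)+.035*np.sin(t),.171)
ts=np.arange(0,1.75,.1)
print((np.diff([A(t) for t in ts],axis=0)*1000).round(1)[:,:2].tolist())
print((np.diff([B(t) for t in ts],axis=0)*1000).round(1)[:,:2].tolist())
E
```

```text
t 4.7 pos [ 533.8 -145.2  172.9] rpy [-3.141e+00  2.000e-03  3.031e+00] q [-0.06  0.5   0.3   1.86 -0.19  0.81  1.8 ] F [ 0.2 -1.7  5. ] w 10.0 ff 39.5
[[-16.2, -2.5], [-15.8, -4.1], [-15.3, -5.7], [-14.7, -7.2], [-13.9, -8.6], [-13.0, -10.0], [-11.9, -11.2], [-10.7, -12.4], [-9.5, -13.4], [-8.1, -14.2], [-6.6, -15.0], [-5.1, -15.6], [-3.5, -16.0], [-1.9, -16.3], [-0.3, -16.4], [1.4, -16.3], [3.0, -16.1]]
[[-14.2, 5.8], [-13.6, 7.2], [-12.8, 8.6], [-11.9, 9.8], [-10.8, 10.9], [-9.7, 12.0], [-8.5, 12.9], [-7.1, 13.6], [-5.7, 14.3], [-4.3, 14.8], [-2.8, 15.1], [-1.3, 15.3], [0.3, 15.4], [1.8, 15.3], [3.3, 15.0], [4.8, 14.6], [6.3, 14.1]]
```

Request:
arm_command([
  [[-16,-2.5,0],0,1],
  [[-16,-4,0],0,1],
  [[-15,-5.5,0],0,1],
  [[-15,-7,0],0,1],
  [[-14,-8.5,0],0,1],
  [[-13,-10,0],0,1],
])

```text
clock: 5.3
position: [0.4445, -0.1822, 0.1726]
tool_rot: [3.141, 0.003, 3.033]
force: [6.1, 0.7, 9.6]
grip_width: 0.0097
finger_force: 68.1
```

Request:
arm_command([
  [[-12,-11,0],0,1],
  [[-11,-12.5,0],0,1],
  [[-9.5,-13.5,0],0,1],
  [[-8,-14,0],0,1],
  [[-6.5,-15,0],0,1],
  [[-5,-15.5,0],0,1],
  [[-3.5,-16,0],0,1],
  [[-2,-16.5,0],0,1],
  [[0,-16.5,0],0,1],
  [[1.5,-16.5,0],0,1],
  [[3,-16,0],0,1],
  [[0,0,0],0,1],
])

```text
clock: 6.5
position: [0.3804, -0.3495, 0.1704]
tool_rot: [-3.141, -0.014, 3.022]
force: [-62.0, -16.7, 12.5]
grip_width: 0.0004
finger_force: 29.3
```

```bash
python3 - <<'E'
from h import *
st()
f=cam('wrist','w2'); f=cam('top')
a=f['image'][130:300,300:480,::-1]
cv2.imwrite('pics/mix2.png',np.hstack([cv2.resize(a,(424,400)),cv2.resize(cv2.imread('pics/w2.png'),(376,235)).repeat(1,0) if 0 else cv2.copyMakeBorder(cv2.resize(cv2.imread('pics/w2.png'),(376,235)),0,165,0,0,0)]))
E
```

```text
t 6.5 pos [ 380.4 -349.5  170.4] rpy [-3.141 -0.014  3.022] q [ 0.37  0.46  0.34  1.95 -0.2   0.78  2.27] F [-62.  -16.7  12.5] w 0.4 ff 29.3
```

View pics/mix2.png

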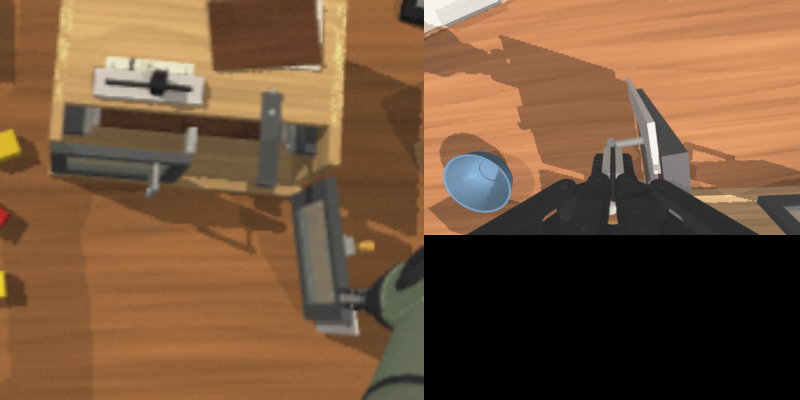

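Leaf A is swung wide and the bar has slipped out on the +x side of the pads. I'll back off in −x, rise and measure.

Request:
arm_command([
  [[-12,0,0],0,1],
  [[-12,0,0],0,1],
  [[-10,0,10],0,1],
  [[0,0,40],0,1],
  [[0,0,40],0,1],
])

```text
clock: 7.1
position: [0.3563, -0.345, 0.2632]
tool_rot: [3.141, -0.0, 3.031]
force: [0.8, -0.4, 0.1]
grip_width: -0.0001
finger_force: 0.0
```

```bash
python3 - <<'E'
from h import *
st()
f=cam('wrist','w3')
g=cam('top','t3')
c=lambda y,t,z,o=0:cabW(-.136-y*np.sin(t)-o*np.cos(t),-.197+y*np.cos(t)-o*np.sin(t),z)
for t in (1.5,1.6,1.65,1.7,1.75): print(t,proj(g,c(.195,t,.214)).round(1),proj(g,c(.195,t,.214,-.015)).round(1),'w',proj(f,c(.16,t,.206,.035)).round(0),proj(f,c(.195,t,.214)).round(0))
a=g['image'][130:280,390:480,::-1]; 
cv2.imwrite('pics/mix3.png',np.hstack([cv2.resize(a,(300,500),interpolation=2),cv2.copyMakeBorder(cv2.resize(cv2.imread('pics/w3.png'),(500,312)),0,188,0,0,0)]))
E
```

```text
t 7.1 pos [ 356.3 -345.   263.2] rpy [ 3.141 -0.     3.031] q [ 0.35  0.29  0.38  1.91 -0.13  0.96  2.25] F [ 0.8 -0.4  0.1] w -0.1 ff 0.0
1.5 [434.5 265.3] [429.8 264.5] w [375. 258.] [442. 216.]
1.6 [440.7 266. ] [435.9 265.7] w [350. 263.] [410. 215.]
1.65 [443.8 266.1] [439.  266.1] w [338. 266.] [393. 216.]
1.7 [446.9 266.1] [442.1 266.3] w [326. 269.] [377. 218.]
1.75 [449.9 265.9] [445.2 266.3] w [314. 273.] [361. 220.]
```

View pics/mix3.png

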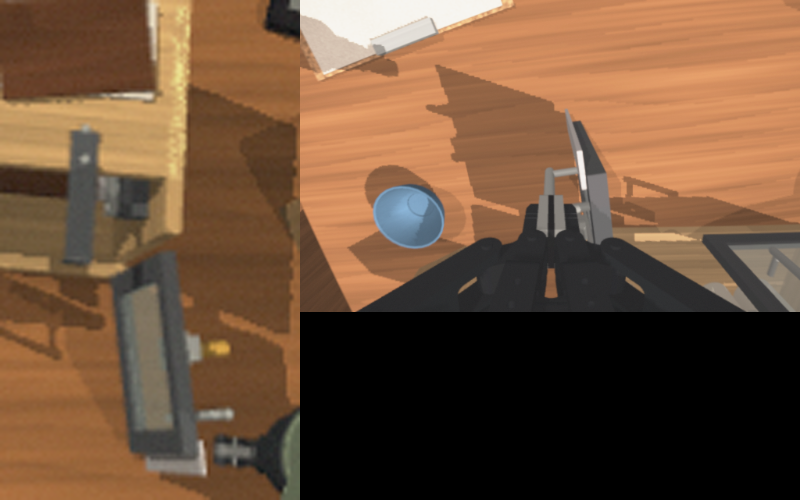

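Leaf A is at about 1.72 rad (corner near full-frame pixel (448,266)). Next is leaf B's handle.

Request:
arm_command([
  [[20,31,0],0,0],
  [[20,31,0],0,-0.2],
  [[20,31,0],0,-0.2],
  [[20,31,0],0,-0.2],
  [[20,31,0],0,-0.2],
  [[20,31,0],0,-0.2],
  [[20,31,0],0,-0.2],
  [[20,31,0],0,-0.2],
  [[20,31,0],0,-0.2],
  [[5.5,5.5,-10],0,-0.2],
  [[0,0,-20],0,-0.2],
  [[0,0,0],0,-0.2],
])

```text
clock: 8.4
position: [0.5414, -0.0606, 0.23]
tool_rot: [-3.141, -0.003, 3.032]
force: [0.2, 0.3, 1.0]
grip_width: 0.0511
finger_force: 0.0
```

```bash
python3 - <<'E'
from h import *
st(cabW(-.171,.047,.171))
E
```

```text
t 8.4 pos [541.4 -60.6 230. ] rpy [-3.141e+00 -3.000e-03  3.032e+00] q [-0.17  0.41  0.23  1.82 -0.11  0.93  1.57] F [0.2 0.3 1. ] w 51.1 ff 0.0
[ 0.542  -0.0607  0.171 ] delta mm [  0.6  -0.1 -59. ]
```

Request:
arm_command([
  [[0.5,0,-30],0,-0.2],
  [[0,0,-29],0,-0.2],
  [[0,0,0],0,1],
  [[0,0,0],0,1],
  [[0,0,0],0,1],
  [[0,0,0],0,1],
  [[-14,6,0],-0.1,1],
  [[-13.5,7,0],-0.1,1],
  [[-13,8.5,0],-0.1,1],
  [[-12,10,0],-0.1,1],
  [[-11,11,0],-0.1,1],
  [[-9.5,12,0],-0.1,1],
])

```text
clock: 9.6
position: [0.4707, -0.0061, 0.1742]
tool_rot: [3.139, 0.002, 2.427]
force: [1.1, 0.3, 11.7]
grip_width: 0.0095
finger_force: 40.3
```

Request:
arm_command([
  [[-8.5,13,0],-0.1,1],
  [[-7,13.5,0],-0.1,1],
  [[-5.5,14.5,0],-0.1,1],
  [[-4.5,15,0],-0.1,1],
  [[-3,15,0],-0.1,1],
  [[-1,15.5,0],-0.1,1],
  [[0,15.5,0],-0.1,1],
  [[2,15.5,0],-0.1,1],
  [[3,15,0],-0.1,1],
  [[5,14.5,0],-0.1,1],
  [[3,7,0],-0.05,1],
  [[0,0,0],0,1],
])

```text
clock: 10.8
position: [0.4563, 0.149, 0.1741]
tool_rot: [3.137, -0.003, 1.381]
force: [8.0, -3.8, 9.3]
grip_width: 0.0097
finger_force: 40.6
```

Request:
arm_command([
  [[0,0,0],0,0.06],
  [[0,0,0],0,0.06],
  [[0,0,40],0,0.06],
  [[0,0,45],0,0.06],
  [[12.5,-22,0],0.14,0.06],
  [[12.5,-22,0],0.14,0.06],
  [[12.5,-22,0],0.14,0.06],
  [[12.5,-22,0],0.14,0.06],
  [[12.5,-22,0],0.14,0.06],
  [[12.5,-22,0],0.14,0.06],
  [[12.5,-22,0],0.14,0.06],
  [[12.5,-22,0],0.14,0.06],
  [[12.5,-22,0],0.14,0.06],
  [[12.5,-22,0],0.14,0.06],
  [[12.5,-22,0],0.14,0.06],
  [[12.5,-22,0],0.11,0.06],
  [[0,0,0],0,0.06],
])

```text
clock: 12.5
position: [0.6039, -0.1197, 0.2576]
tool_rot: [-3.141, 0.0, 3.032]
force: [-0.7, -0.2, -0.3]
grip_width: 0.04
finger_force: 0.0
```

```bash
python3 - <<'E'
from h import *
st(cabW(-.1,0,.166))
f=cam('wrist','w4'); g=cam('top','t4')
c=lambda y,t,z,o=0:cabW(-.136-y*np.sin(t)-o*np.cos(t),.197-y*np.cos(t)+o*np.sin(t),z)
for t in (1.5,1.6,1.65,1.7): print(t,proj(g,c(.195,t,.214)).round(1))
print(proj(f,cabW(-.116,0,.195)),proj(f,cabW(-.079,0,.195)))
a=g['image'][130:280,270:470,::-1]; 
cv2.imwrite('pics/mix4.png',np.hstack([cv2.resize(a,(400,300),interpolation=2),cv2.copyMakeBorder(cv2.resize(cv2.imread('pics/w4.png'),(400,250)),0,50,0,0,0)]))
E
```

```text
t 12.5 pos [ 603.9 -119.7  257.6] rpy [-3.141  0.     3.032] q [-0.13  0.5   0.34  1.61 -0.19  1.06  1.72] F [-0.7 -0.2 -0.3] w 40.0 ff 0.0
[ 0.6074 -0.1153  0.166 ] delta mm [  3.5   4.4 -91.6]
1.5 [319.2 254.7]
1.6 [313.1 254.3]
1.65 [310.1 253.8]
1.7 [307.1 253.2]
[327.74595429 197.7753985 ] [327.37085126 251.12712022]
```

View pics/mix4.png

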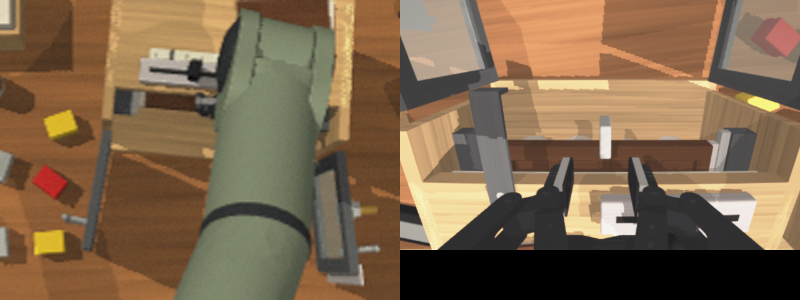

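The pull sits where predicted (wrist (328,190..250)) and leaf B is at about 1.63 rad. I'll grip the pull.

Request:
arm_command([
  [[3.5,4.5,0],0,0.06],
  [[0,0,-40],0,0.06],
  [[0,0,-40],0,0.06],
  [[0,0,-12],0,0.06],
  [[0,0,0],0,1],
  [[0,0,0],0,1],
  [[0,0,0],0,1],
  [[0,0,0],0,1],
  [[-12,1.3,0],0,1],
  [[-20,2.2,0],0,1],
], newtons=60)

```text
clock: 13.6
position: [0.5753, -0.1121, 0.1664]
tool_rot: [-3.137, 0.002, 3.029]
force: [2.4, -22.7, -19.1]
grip_width: 0.0109
finger_force: 60.6
```

Request:
arm_command([
  [[-20,1.2,-0.5],0,1],
  [[-20,1.2,-0.5],0,1],
  [[-20,2.2,0],0,1],
  [[-20,2.2,0],0,1],
  [[-20,2.2,0],0,1],
  [[-20,2.2,0],0,1],
  [[-20,2.2,0],0,1],
  [[-15,1.7,0],0,1],
  [[-6,0.6,0],0,1],
  [[-3,0.3,0],0,1],
  [[0,0,0],0,1],
])

```text
clock: 14.7
position: [0.4172, -0.0949, 0.1669]
tool_rot: [-3.139, 0.014, 3.03]
force: [34.0, -22.9, -34.6]
grip_width: 0.0109
finger_force: 62.0
```

Request:
arm_command([
  [[1,0,0],0,0.06],
  [[0,0,0],0,0.06],
  [[0,0,40],0,0.06],
  [[0,0,45],0,0.06],
  [[0,0,45],0,0.06],
  [[30,3,2],0,0.06],
  [[30,3,0],0,0.06],
  [[30,3,0],0,0.06],
  [[30,3,0],0,0.06],
  [[30,3,0],0,0.06],
  [[30,3,0],0,0.06],
  [[30,3,0],0,0.06],
  [[30,3,0],0,0.06],
  [[24,4,0],0,0.06],
  [[0,0,0],0,0.06],
])

```text
clock: 16.2
position: [0.678, -0.063, 0.2966]
tool_rot: [3.141, 0.001, 3.033]
force: [0.0, 0.7, -0.6]
grip_width: 0.0403
finger_force: 0.0
```

```bash
python3 - <<'E'
from h import *
st()
f=cam('wrist','w5'); g=cam('top','t5')
print([(n,proj(f,cabW(*X)).round(0)) for n,X in dict(dim=(-.032,.058,.275),mark=(-.003,.093,.222),pull=(-.29,0,.195)).items()])
cv2.imwrite('pics/mix5.png',np.hstack([cv2.copyMakeBorder(f['image'][150:,150:600,::-1],50,0,0,0,0),cv2.resize(g['image'][150:270,220:360,::-1],(350,300),interpolation=2)]))
E
```

```text
t 16.2 pos [678.  -63.  296.6] rpy [3.141e+00 1.000e-03 3.033e+00] q [-0.21  0.59  0.36  1.37 -0.21  1.22  1.63] F [ 0.   0.7 -0.6] w 40.3 ff 0.0
[('dim', array([317., 253.])), ('mark', array([368., 254.])), ('pull', array([ 212., -237.]))]
```

View pics/mix5.png

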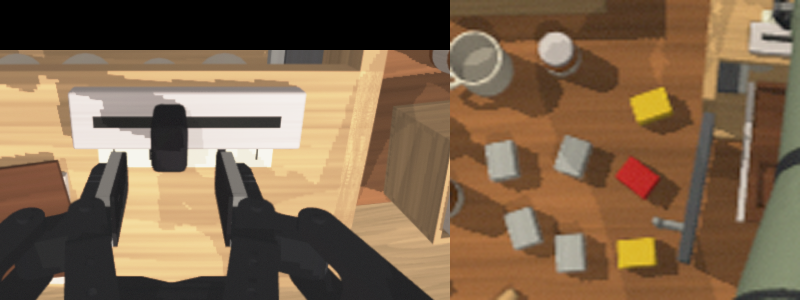

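Dimmer block is centred at (319,253), as predicted. I'll grip and slide it 35 mm to the left.

Request:
arm_command([
  [[3,-2,-20],0,0.06],
  [[0,0,-28],0,0.06],
  [[0,0,0],0,1],
  [[0,0,0],0,1],
  [[0,0,0],0,1],
  [[0,0,0],0,1],
  [[1,9,0],0,1],
  [[1,9,0],0,1],
  [[1,9,0],0,1],
  [[1,8,0],0,1],
  [[0,0,0],0,1],
  [[0,0,0],0,0.3],
  [[0,0,0],0,0.2],
  [[0,0,30],0,0.2],
  [[0,0,30],0,0.2],
  [[-40,-30,30],0,0.2],
  [[-40,-35,0],0,0.2],
  [[-20,-30,0],0,0.2],
], newtons=30)

```text
clock: 18.1
position: [0.5896, -0.1218, 0.3365]
tool_rot: [3.141, 0.004, 3.031]
force: [0.7, -0.8, 0.4]
grip_width: 0.0341
finger_force: 0.0
```

```bash
python3 - <<'E'
from h import *
st()
f=cam('scene','s6'); g=cam('wrist','w6')
print([(n,[proj(c,cabW(*X)).round(0) for c in (f,g)]) for n,X in dict(dim=(-.032,.093,.275),mark=(-.003,.093,.222)).items()])
u,v=proj(g,cabW(-.02,.093,.24)).astype(int); v=min(max(v,75),325);u=min(max(u,100),540)
cv2.imwrite('pics/mix6.png',np.hstack([cv2.resize(f['image'][150:225,210:310,::-1],(400,300),interpolation=2),cv2.resize(g['image'][v-75:v+75,u-100:u+100,::-1],(400,300))])); print(u,v)
E
```

```text
t 18.1 pos [ 589.6 -121.8  336.5] rpy [3.141 0.004 3.031] q [-0.17  0.41  0.39  1.55 -0.17  1.21  1.72] F [ 0.7 -0.8  0.4] w 34.1 ff 0.0
[('dim', [array([260., 178.]), array([470., 328.])]), ('mark', [array([254., 199.]), array([442., 314.])])]
451 310
```

View pics/mix6.png

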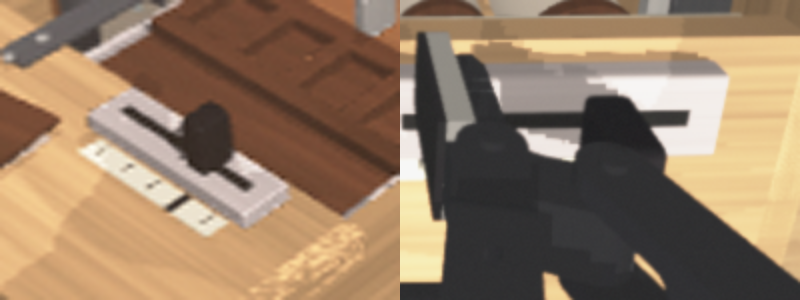

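```bash
python3 - <<'E'
from h import *
f=cam('scene'); p=np.load('cab.npy'); c,k=np.cos(p[2]),np.sin(p[2])
def loc(P): d=P[:2]-p[:2]; return (c*d[0]+k*d[1],-k*d[0]+c*d[1])
S=lambda u,v:((u+.5)/4+209.5,(v+.5)/4+149.5)
im=f['image']; g=im.max(2)[150:225,210:310]
m=((g<60)).astype('u1'); n,l,s,ce=cv2.connectedComponentsWithStats(m)
print(s[:8].tolist(),ce[:8].round(1).tolist())
mk=S(177,203); print('mark',loc(onz(f,mk,.222)))
for d in (S(209,118),S(209,121)): print('dim',loc(onz(f,d,.275)))
# track ends for an absolute ref: bed top z=.234 corners
for u in [(88,118),(152,88),(288,186),(240,218)]: print('bed',u,loc(onz(f,S(*u),.234)))
t=cam('top'); cv2.imwrite('pics/t7.png',cv2.resize(t['image'][145:190,325:400,::-1],(750,450),interpolation=2))
E
```

```text
[[0, 0, 100, 75, 7350], [41, 26, 16, 17, 150]] [[49.5, 37.1], [50.7, 34.3]]
mark (np.float64(-0.00016972229266831035), np.float64(0.09619771847955684))
dim (np.float64(-0.03078273010830808), np.float64(0.09952332869781451))
dim (np.float64(-0.0287772076912384), np.float64(0.10169644372472315))
bed (88, 118) (np.float64(-0.009218582500521514), np.float64(0.0010390254096716831))
bed (152, 88) (np.float64(-0.058545291105309254), np.float64(0.00802758455082227))
bed (288, 186) (np.float64(-0.049620506664230825), np.float64(0.14702795312537903))
bed (240, 218) (np.float64(-0.008726944344693555), np.float64(0.14628547293278918))
```

View pics/t7.png

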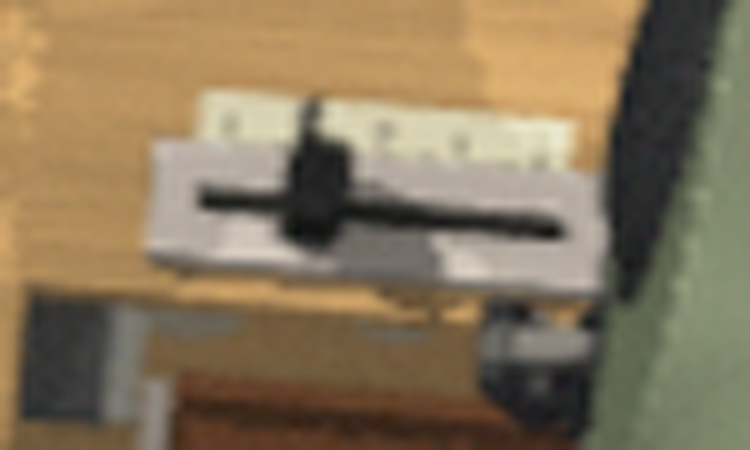

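```bash
python3 - <<'E'
from h import *
f=cam('top'); p=np.load('cab.npy'); c,k=np.cos(p[2]),np.sin(p[2])
def loc(P): d=P[:2]-p[:2]; return np.round((c*d[0]+k*d[1],-k*d[0]+c*d[1]),4)
T=lambda u,v:((u+.5)/10+324.5,(v+.5)/10+144.5)
print('mark',loc(onz(f,T(313,112),.222)),'dim',loc(onz(f,T(319,186),.275)),'bed',loc(onz(f,T(152,200),.234)),loc(onz(f,T(606,230),.234)))
print('slot',loc(onz(f,T(198,196),.234)),loc(onz(f,T(566,228),.234)))
st(cabW(-.22,.093,.153))
E
```

```text
mark [0.0009 0.0929] dim [-0.0375  0.0924] bed [-0.0364  0.1433] [-0.0331 -0.0039]
slot [-0.0338  0.1286] [-0.0336  0.009 ]
t 18.35 pos [ 591.7 -119.8  335.1] rpy [3.141e+00 2.000e-03 3.032e+00] q [-0.17  0.42  0.39  1.54 -0.17  1.21  1.71] F [-0.6  1.4  0.5] w 34.4 ff 0.0
[ 0.4983 -0.0096  0.153 ] delta mm [ -93.4  110.1 -182.1]
```

```bash
cat > tins.py <<'E'
from h import *
def tins(f,show=True):
    U=4; im=cv2.resize(f['image'],None,fx=U,fy=U,interpolation=cv2.INTER_CUBIC); hsv=cv2.cvtColor(im,cv2.COLOR_RGB2HSV)
    m=((hsv[:,:,1]<75)&(hsv[:,:,2]>95)).astype('u1')*255; out=[]
    for c in cv2.findContours(m,0,2)[0]:
        if not 1200<cv2.contourArea(c)<4500: continue
        q=c[:,0].astype(float); w=np.array([onz(f,((a+.5)/U-.5,(b+.5)/U-.5),.04)[:2] for a,b in q])
        if not(.3<w[:,0].mean()<.66 and .2<w[:,1].mean()<.45): continue
        (x,y),(a,b),t=cv2.minAreaRect((w*1000).astype('f4')); 
        if a<b: t+=90;a,b=b,a
        t=(t+90)%180-90
        if a<75 and b>25: out.append((x,y,a,b,np.radians(t))); print('tin',np.round([x,y,a,b],1),'yaw',round(np.radians(t),3))
    return out
E
python3 - <<'E'
from tins import *
t=cam('top'); tins(t)
for y in (-.093,-.031,.031,.093): print(cabW(-.22,y,.153).round(4))
E
```

```text
tin [419.5 279.7  54.6  44. ] yaw 0.06
tin [456.3 348.1  57.   43.8] yaw 0.326
tin [555.5 379.9  57.5  46. ] yaw 0.174
tin [560.2 276.7  55.3  43.7] yaw -0.313
[ 0.4779 -0.1945  0.153 ]
[ 0.4847 -0.1329  0.153 ]
[ 0.4915 -0.0712  0.153 ]
[ 0.4983 -0.0096  0.153 ]
```

Request:
arm_command([
  [[-11.3,39,0],-0.095,-0.65],
  [[-11.3,39,0],-0.095,-0.65],
  [[-11.3,39,0],-0.095,-0.65],
  [[-11.3,39,0],-0.095,-0.65],
  [[-11.3,39,0],-0.095,-0.65],
  [[-11.3,39,0],-0.095,-0.65],
  [[-11.3,39,0],-0.095,-0.65],
  [[-11.3,39,0],-0.095,-0.65],
  [[-11.3,39,0],-0.095,-0.65],
  [[-11.3,39,-20],-0.095,-0.65],
  [[-11.3,39,-45],-0.095,-0.65],
  [[-11,39,-45],-0.095,-0.65],
  [[0,0,-40],0,-0.65],
  [[0,0,0],0,-0.65],
])

```text
clock: 19.8
position: [0.4572, 0.3349, 0.1955]
tool_rot: [-3.135, 0.003, 1.895]
force: [-0.3, -0.6, 0.2]
grip_width: 0.0701
finger_force: 0.0
```

```bash
python3 - <<'E'
from tins import *
st([.4563,.3481,.017])
f=cam('wrist','w8'); tins(f)
for x,y in ((.4563,.3481),(.4195,.28),(.5555,.38)): print(proj(f,(x,y,.04)).round(0))
E
```

```text
t 19.8 pos [457.2 334.9 195.5] rpy [-3.135e+00  3.000e-03  1.895e+00] q [-1.04  0.51  0.42  1.8  -0.26  0.89 -0.17] F [-0.3 -0.6  0.2] w 70.1 ff 0.0
[0.4563 0.3481 0.017 ] delta mm [  -0.9   13.2 -178.5]
[326. 163.]
[264. 219.]
[445. 165.]
```

View pics/w8.png

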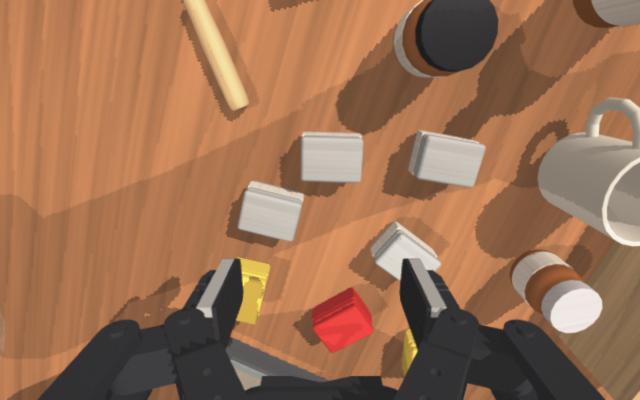

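T2's top face centre is near (333,161), about 7 px right of the prediction. The top-view estimate is biased slightly toward the camera by the visible tin sides. I'll come closer and re-measure.

Request:
arm_command([
  [[1,7,-30],0,-0.65],
  [[1,7,-30],0,-0.65],
  [[0,1,-25],0,-0.65],
  [[0,0,0],0,-0.65],
])

```text
clock: 20.25
position: [0.4619, 0.3492, 0.1145]
tool_rot: [-3.14, 0.001, 1.892]
force: [-0.8, -0.2, 0.5]
grip_width: 0.0706
finger_force: 0.0
```

```bash
cat >> tins.py <<'E'
def wt(f,near=None,z=.04):
    U=2; im=cv2.resize(f['image'],None,fx=U,fy=U,interpolation=cv2.INTER_CUBIC); hsv=cv2.cvtColor(im,cv2.COLOR_RGB2HSV)
    m=((hsv[:,:,1]<60)&(hsv[:,:,2]>140)).astype('u1')*255
    m=cv2.morphologyEx(m,cv2.MORPH_OPEN,np.ones((5,5)))
    for c in cv2.findContours(m,0,2)[0]:
        if cv2.contourArea(c)<4000: continue
        q=c[:,0].astype(float); w=np.array([onz(f,((a+.5)/U-.5,(b+.5)/U-.5),z)[:2] for a,b in q])
        (x,y),(a,b),t=cv2.minAreaRect((w*1000).astype('f4'))
        if a<b: t+=90;a,b=b,a
        if a<80: print('wt',np.round([x,y,a,b],1),'yaw',round(np.radians((t+90)%180-90),3),'px',(q.mean(0)/U).round(),(q.min(0)/U).round(),(q.max(0)/U).round())
E
python3 - <<'E'
from tins import *
st([.4563,.3481,.017])
f=cam('wrist','w9'); wt(f)
c=-f['R'].T@f['t']; print('cam',c.round(3))
E
```

```text
t 20.25 pos [461.9 349.2 114.5] rpy [-3.140e+00  1.000e-03  1.892e+00] q [-1.    0.63  0.37  1.83 -0.32  0.73 -0.14] F [-0.8 -0.2  0.5] w 70.6 ff 0.0
[0.4563 0.3481 0.017 ] delta mm [ -5.6  -1.1 -97.5]
wt [751.7 282.4  65.1  35.2] yaw -0.908 px [614. 370.] [600. 352.] [640. 400.]
wt [681.5 322.5  50.   35.5] yaw 0.849 px [575. 326.] [546. 307.] [614. 349.]
wt [422.8 281.4  78.8  53. ] yaw -1.514 px [234. 273.] [198. 225.] [286. 317.]
wt [667.2 386.1  79.   13.4] yaw -0.308 px [607. 249.] [580. 214.] [640. 278.]
wt [458.4 356.7  52.4  46.6] yaw 0.297 px [325. 191.] [280. 164.] [361. 232.]
wt [553.5 386.8  62.4  44.9] yaw 0.164 px [477. 199.] [432. 162.] [520. 238.]
cam [0.435 0.429 0.257]
```

View pics/w9.png

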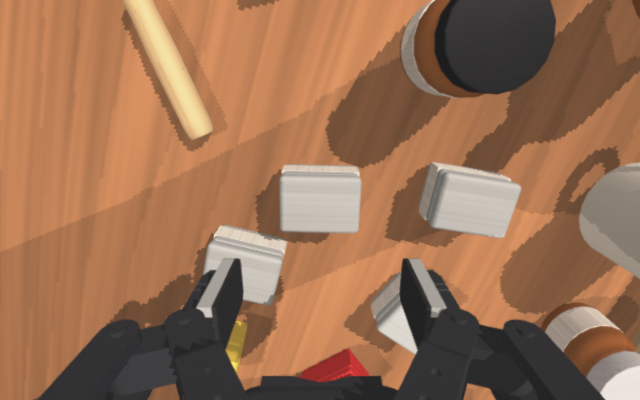

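T2's top face spans x 280–361, y 175–232, so its centre is (320.5,203.5); T3's is near (474,205).

```bash
python3 - <<'E'
from tins import *
f=cam('wrist')
for uv in [(320.5,203.5),(280,175),(361,175),(280,232),(361,232),(474,205)]: print(uv,(onz(f,uv,.04)*1000).round(1))
E
```

```text
(320.5, 203.5) [460.6 353.8  40. ]
(280, 175) [429.6 364.2  40. ]
(361, 175) [479.4 380.6  40. ]
(280, 232) [440.8 325.4  40. ]
(361, 232) [493.5 342.8  40. ]
(474, 205) [559.  385.1  40. ]
```

Request:
arm_command([
  [[-3,2,-30],0,-0.65],
  [[0,0,-40],0,-0.65],
  [[0,0,-27],0,-0.65],
  [[0,0,0],0,0],
  [[0,0,0],0,1],
  [[0,0,0],0,1],
  [[0,0,0],0,1],
  [[0,0,0],0,1],
], newtons=40)

```text
clock: 21.15
position: [0.4591, 0.3519, 0.0189]
tool_rot: [3.14, -0.001, 1.892]
force: [0.5, -0.0, -0.1]
grip_width: 0.0532
finger_force: 44.2
```

```bash
python3 - <<'E'
from tins import *
st()
f=cam('wrist','w10')
P=np.array(bot.observe()['position']); P[2]=.04
print('tcp axis px',proj(f,P)); wt(f)
c=cam('scene'); print(proj(c,(.459,.3515,.04)))
E
```

```text
t 21.15 pos [459.1 351.9  18.9] rpy [ 3.140e+00 -1.000e-03  1.892e+00] q [-0.95  0.78  0.28  1.87 -0.39  0.55 -0.09] F [ 0.5 -0.  -0.1] w 53.2 ff 44.2
tcp axis px [321.35881105 295.911002  ]
wt [451.7 360.3  72.4  55.6] yaw 0.684 px [346. 284.] [252. 216.] [416. 348.]
wt [547.9 388.4  71.4  48.7] yaw 0.156 px [567. 271.] [493. 213.] [640. 336.]
[422.88464605 250.90635399]
```

View pics/w10.png

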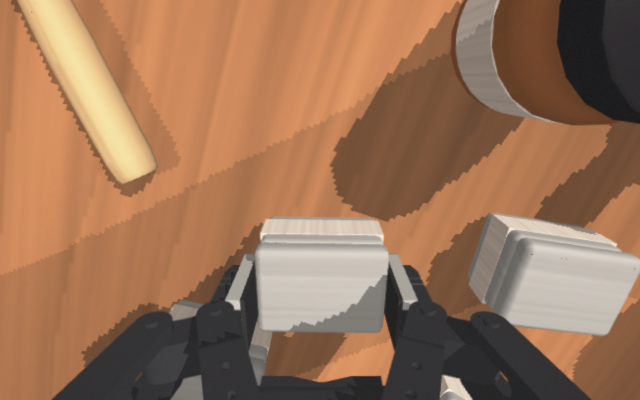

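The tin is held with its top face at x 256–388, y 244–332. It may sit about 4 mm along image-up from the tool axis. I'll resolve this using silhouette centroids, cast to z = 0.02, from the other cameras.

```bash
cat >> tins.py <<'E'
def sil(f,guess=None,z=.02,smax=90):
    """silhouette centroid of a box ~ image of its centre"""
    U=4; im=cv2.resize(f['image'],None,fx=U,fy=U,interpolation=cv2.INTER_CUBIC); hsv=cv2.cvtColor(im,cv2.COLOR_RGB2HSV)
    m=((hsv[:,:,1]<smax)&(hsv[:,:,2]>60)).astype('u1')*255; m=cv2.morphologyEx(m,cv2.MORPH_OPEN,np.ones((5,5)))
    n,l,s,ce=cv2.connectedComponentsWithStats(m)
    for i in range(1,n):
        w=onz(f,(ce[i]+.5)/U-.5,z)*1000
        if s[i,4]>1000 and 300<w[0]<700 and 150<w[1]<470: print(f['n'],w[:2].round(1),'area',s[i,4]/U/U,'box',(s[i,:4]/U).round().tolist())
E
python3 - <<'E'
from tins import *
for n in ('top','scene'): sil(cam(n))
E
```

```text
top [562.5 278.5] area 183.4375 box [262.0, 204.0, 15.0, 17.0]
top [420.1 282.1] area 186.0625 box [262.0, 243.0, 13.0, 16.0]
scene [422.4 282.7] area 321.75 box [396.0, 226.0, 20.0, 24.0]
scene [448.5 350.6] area 276.9375 box [414.0, 235.0, 22.0, 33.0]
scene [563.9 279.1] area 410.0 box [370.0, 256.0, 25.0, 25.0]
scene [559.9 384.2] area 388.5625 box [406.0, 272.0, 22.0, 27.0]
scene [688.1 284.2] area 344.0 box [350.0, 289.0, 21.0, 20.0]
scene [678.1 415. ] area 1525.8125 box [386.0, 299.0, 52.0, 49.0]
```

Request:
arm_command([
  [[0,0,30],0,1],
  [[0,0,45],0,1],
  [[0,0,45],0,1],
  [[0,0,45],0,1],
  [[0,0,45],0,1],
  [[0,0,40],0,1],
  [[3.5,-33,0],-0.039,1],
  [[3.5,-33,0],-0.039,1],
  [[3.5,-33,0],-0.039,1],
  [[3.5,-33,0],-0.039,1],
  [[3.5,-33,0],-0.039,1],
  [[3.5,-33,0],-0.039,1],
  [[3.5,-33,0],-0.039,1],
  [[3.5,-33,0],-0.039,1],
  [[3.5,-33,0],-0.039,1],
  [[3.5,-33,0],-0.04,1],
  [[3.5,-33,0],-0.04,1],
  [[0,0,0],0,1],
])

```text
clock: 23.15
position: [0.4971, -0.0159, 0.2682]
tool_rot: [3.141, 0.001, 1.454]
force: [0.2, 1.0, -1.4]
grip_width: 0.053
finger_force: 44.2
```

```bash
python3 - <<'E'
from tins import *
st(cabW(-.22,.0905,.172),cabW(-.22,.093,.172))
f=cam('wrist','w11')
# pocket corners detection in wrist: project expected rim corners of pockets & sample brightness profile across cab y at row centre, z=.165 in top view
t=cam('top')
g=cv2.cvtColor(t['image'],cv2.COLOR_RGB2GRAY).astype('f4')
for n,c in (('top',t),('wrist',f),('scene',cam('scene'))):
    g=cv2.cvtColor(c['image'],cv2.COLOR_RGB2GRAY).astype('f4')
    for x in (-.22,):
        ys=np.arange(-.14,.141,.004); px=np.array([proj(c,cabW(x,y,.165)) for y in ys],'f4')
        v=cv2.remap(g,px[:,0].reshape(1,-1).copy(),px[:,1].reshape(1,-1).copy(),1)[0]
        print(n,[(int(round(y*1000)),int(q)) for y,q in zip(ys,v)])
E
```

```text
t 23.15 pos [497.1 -15.9 268.2] rpy [3.141e+00 1.000e-03 1.454e+00] q [-0.62  0.33  0.68  1.91 -0.25  0.98  0.06] F [ 0.2  1.  -1.4] w 53.0 ff 44.2
[ 0.4981 -0.0121  0.172 ] delta mm [  1.    3.8 -96.2]
[ 0.4983 -0.0096  0.172 ] delta mm [  1.3   6.2 -96.2]
top [(-140, 157), (-136, 181), (-132, 121), (-128, 77), (-124, 72), (-120, 69), (-116, 61), (-112, 50), (-108, 51), (-104, 53), (-100, 54), (-96, 54), (-92, 51), (-88, 51), (-84, 53), (-80, 51), (-76, 51), (-72, 48), (-68, 49), (-64, 51), (-60, 50), (-56, 46), (-52, 42), (-48, 53), (-44, 107), (-40, 141), (-36, 139), (-32, 138), (-28, 139), (-24, 139), (-20, 139), (-16, 132), (-12, 106), (-8, 93), (-4, 98), (0, 100), (4, 102), (8, 105), (12, 109), (16, 112), (20, 114), (24, 116), (28, 116), (32, 117), (36, 121), (40, 123), (44, 123), (48, 125), (52, 125), (56, 126), (60, 127), (64, 128), (68, 129), (72, 129), (76, 129), (80, 128), (84, 130), (88, 129), (92, 128), (96, 128), (100, 135), (104, 140), (108, 140), (112, 138), (116, 139), (120, 141), (124, 143), (128, 111), (132, 100), (136, 157), (140, 102)]
wrist [(-140, 0), (-136, 0)
[... 850 characters left out ...]
20, 84), (-116, 85), (-112, 77), (-108, 69), (-104, 70), (-100, 75), (-96, 77), (-92, 66), (-88, 63), (-84, 64), (-80, 63), (-76, 63), (-72, 64), (-68, 69), (-64, 70), (-60, 62), (-56, 66), (-52, 58), (-48, 54), (-44, 53), (-40, 55), (-36, 61), (-32, 62), (-28, 61), (-24, 60), (-20, 61), (-16, 61), (-12, 62), (-8, 62), (-4, 62), (0, 62), (4, 68), (8, 63), (12, 59), (16, 53), (20, 52), (24, 54), (28, 59), (32, 64), (36, 77), (40, 81), (44, 79), (48, 80), (52, 79), (56, 76), (60, 82), (64, 82), (68, 83), (72, 82), (76, 72), (80, 72), (84, 77), (88, 83), (92, 83), (96, 83), (100, 83), (104, 84), (108, 84), (112, 84), (116, 83), (120, 82), (124, 82), (128, 81), (132, 77), (136, 132), (140, 214)]
```

Request:
arm_command([
  [[1,4,-35],0.007,1],
  [[0,0,-30],0,1],
  [[0,0,-13],0,1],
  [[0,0,-4],0,1],
  [[0,0,-3],0,1],
  [[0,0,-3],0,1],
  [[0,0,0],0,1],
])

```text
clock: 24.0
position: [0.4992, -0.0075, 0.1807]
tool_rot: [3.139, -0.001, 1.468]
force: [2.2, -0.2, 0.7]
grip_width: 0.0531
finger_force: 44.4
```

Request:
arm_command([
  [[0,0,5],0,1],
  [[-1,-4.5,0],-0.007,1],
  [[0,0,0],0,1],
  [[0,0,-3],0,1],
  [[0,0,-3],0,1],
  [[0,0,-3],0,1],
  [[0,0,-2],0,1],
  [[0,0,-2],0,1],
  [[0,0,0],0,1],
  [[0,0,0],0,1],
])

```text
clock: 25.0
position: [0.4993, -0.0114, 0.1721]
tool_rot: [3.137, -0.001, 1.462]
force: [10.9, 3.9, -2.1]
grip_width: 0.0529
finger_force: 44.4
```

Request:
arm_command([
  [[0,0,0],0,-0.65],
  [[0,0,0],0,-0.65],
  [[0,0,0],0,-0.65],
  [[0,0,40],0,-0.65],
  [[0,0,45],0,-0.65],
  [[0,0,10],0,-0.65],
  [[0,0,0],0,-0.65],
  [[0,0,0],0,-0.65],
])

```text
clock: 25.8
position: [0.4968, -0.0118, 0.266]
tool_rot: [-3.141, -0.0, 1.461]
force: [0.3, -0.3, -0.2]
grip_width: 0.0703
finger_force: 0.0
```

```bash
cat >> tins.py <<'E'
def trayt(f,z=.193):
    U=2; im=cv2.resize(f['image'],None,fx=U,fy=U,interpolation=cv2.INTER_CUBIC); hsv=cv2.cvtColor(im,cv2.COLOR_RGB2HSV)
    m=((hsv[:,:,1]<70)&(hsv[:,:,2]>110)).astype('u1')*255; m=cv2.morphologyEx(m,cv2.MORPH_OPEN,np.ones((5,5)))
    p=np.load('cab.npy'); c,k=np.cos(p[2]),np.sin(p[2])
    for q in cv2.findContours(m,0,2)[0]:
        if cv2.contourArea(q)<500: continue
        w=np.array([onz(f,((a+.5)/U-.5,(b+.5)/U-.5),z)[:2] for a,b in q[:,0].astype(float)])-p[:2]
        L=np.c_[c*w[:,0]+k*w[:,1],-k*w[:,0]+c*w[:,1]]*1000
        (x,y),(a,b),t=cv2.minAreaRect(L.astype('f4'))
        if -270<x<-170 and abs(y)<135: print(f['n'],'cab',np.round([x,y,a,b,t],1))
E
python3 - <<'E'
from tins import *
st(); f=cam('wrist','w12'); trayt(f); t=cam('top'); trayt(t); trayt(cam('scene')); sil(t); sil(cam('scene'))
E
```

```text
t 25.8 pos [496.8 -11.8 266. ] rpy [-3.141 -0.     1.461] q [-0.62  0.34  0.68  1.91 -0.25  0.98  0.06] F [ 0.3 -0.3 -0.2] w 70.3 ff 0.0
wrist cab [-219.2   96.6   48.    53.7   90. ]
top cab [-178.2 -128.4   19.6  183.    87.1]
top cab [-175.3  -20.   158.9   32.9    1.1]
top cab [-266.2   71.9  140.2  351.9   86.9]
scene cab [-202.6  106.2   83.5   68.3    2.8]
top [562.2 278.3] area 184.25 box [262.0, 204.0, 16.0, 17.0]
top [557.9 383.7] area 193.3125 box [234.0, 206.0, 14.0, 17.0]
top [419.8 282. ] area 186.0625 box [262.0, 243.0, 13.0, 16.0]
scene [422.  282.6] area 324.875 box [396.0, 226.0, 21.0, 24.0]
scene [563.9 279.1] area 411.75 box [370.0, 256.0, 25.0, 25.0]
scene [559.9 384.2] area 387.75 box [406.0, 272.0, 22.0, 27.0]
scene [688.1 284.1] area 347.1875 box [350.0, 289.0, 21.0, 20.0]
scene [678.2 414.7] area 1521.6875 box [386.0, 299.0, 52.0, 49.0]
```

Request:
arm_command([
  [[4.8,30.5,0],0.022,-0.65],
  [[4.8,30.5,0],0.022,-0.65],
  [[4.8,30.5,0],0.022,-0.65],
  [[4.8,30.5,0],0.022,-0.65],
  [[4.8,30.5,0],0.022,-0.65],
  [[4.8,30.5,0],0.022,-0.65],
  [[4.8,30.5,0],0.022,-0.65],
  [[4.8,30.5,0],0.022,-0.65],
  [[4.8,30.5,0],0.022,-0.65],
  [[4.8,30.5,-30],0.022,-0.65],
  [[4.8,30.5,-40],0.022,-0.65],
  [[4.8,30.5,-40],0.022,-0.65],
  [[4.8,30.5,-40],0.022,-0.65],
  [[0,0,0],0,-0.65],
  [[0,0,0],0,-0.65],
])

```text
clock: 27.5
position: [0.5589, 0.383, 0.116]
tool_rot: [-3.139, 0.002, 1.747]
force: [0.9, -0.2, 1.3]
grip_width: 0.0704
finger_force: 0.0
```

```bash
python3 - <<'E'
from tins import *
st([.559,.3845,.019]); f=cam('wrist'); wt(f); sil(f,smax=70)
E
```

```text
t 27.5 pos [558.9 383.  116. ] rpy [-3.139e+00  2.000e-03  1.747e+00] q [-0.95  0.78  0.43  1.55 -0.39  0.9  -0.21] F [ 0.9 -0.2  1.3] w 70.4 ff 0.0
[0.559  0.3845 0.019 ] delta mm [  0.1   1.5 -97. ]
wt [563.8 291.7  59.6  59.3] yaw 1.239 px [299. 317.] [265. 278.] [346. 362.]
wt [559.2 389.1  52.6  47. ] yaw 0.164 px [328. 194.] [284. 168.] [364. 234.]
wrist [534.7 466.7] area 109.4375 box [296.0, 51.0, 19.0, 43.0]
wrist [560.1 382.9] area 5286.625 box [283.0, 167.0, 82.0, 68.0]
wrist [457.4 292.1] area 4984.8125 box [132.0, 252.0, 103.0, 87.0]
wrist [656.3 324.8] area 973.625 box [408.0, 258.0, 41.0, 60.0]
wrist [564.6 277.3] area 4700.1875 box [265.0, 277.0, 82.0, 86.0]
wrist [432.9 194.2] area 1915.3125 box [116.0, 348.0, 62.0, 47.0]
```

Request:
arm_command([
  [[0.5,1,-30],-0.01,-0.65],
  [[0,0,-40],0,-0.65],
  [[0,0,-27],0,-0.65],
  [[0,0,0],0,0],
  [[0,0,0],0,1],
  [[0,0,0],0,1],
  [[0,0,0],0,1],
  [[0,0,0],0,1],
  [[0,0,35],0,1],
  [[0,0,45],0,1],
  [[0,0,45],0,1],
  [[0,0,45],0,1],
  [[0,0,45],0,1],
  [[0,0,35],0,1],
])

```text
clock: 28.95
position: [0.5602, 0.3845, 0.2746]
tool_rot: [3.139, -0.001, 1.737]
force: [0.7, 0.1, 0.0]
grip_width: 0.053
finger_force: 48.3
```

```bash
python3 - <<'E'
from tins import *
st(cabW(-.219,.031,.172)); sil(cam('scene')); sil(cam('top'))
E
```

```text
t 28.95 pos [560.2 384.5 274.6] rpy [ 3.139e+00 -1.000e-03  1.737e+00] q [-0.99  0.63  0.52  1.41 -0.32  1.18 -0.27] F [0.7 0.1 0. ] w 53.0 ff 48.3
[ 0.4925 -0.0714  0.172 ] delta mm [ -67.7 -455.8 -102.6]
scene [304.8 325.4] area 304.875 box [423.0, 206.0, 25.0, 28.0]
scene [457.2 290.3] area 336.6875 box [393.0, 234.0, 21.0, 24.0]
scene [563.9 279.1] area 409.3125 box [370.0, 256.0, 25.0, 25.0]
scene [688.1 284.2] area 344.25 box [350.0, 289.0, 21.0, 20.0]
scene [678.2 414.9] area 1523.5 box [386.0, 299.0, 52.0, 49.0]
top [562.5 278.5] area 183.3125 box [262.0, 204.0, 15.0, 17.0]
top [455.2 289.8] area 183.75 box [260.0, 234.0, 13.0, 16.0]
```

Request:
arm_command([
  [[-4.5,-30.4,0],-0.0184,1],
  [[-4.5,-30.4,0],-0.0184,1],
  [[-4.5,-30.4,0],-0.0184,1],
  [[-4.5,-30.4,0],-0.0184,1],
  [[-4.5,-30.4,0],-0.0184,1],
  [[-4.5,-30.4,0],-0.0184,1],
  [[-4.5,-30.4,0],-0.0184,1],
  [[-4.5,-30.4,0],-0.0184,1],
  [[-4.5,-30.4,0],-0.0184,1],
  [[-4.5,-30.4,0],-0.0184,1],
  [[-4.5,-30.4,0],-0.0184,1],
  [[-4.5,-30.4,0],-0.0184,1],
  [[-4.5,-30.4,-15],-0.0184,1],
  [[-4.5,-30.4,-20],-0.0184,1],
  [[-4.5,-30.4,-35],-0.0184,1],
  [[0,0,0],0,1],
  [[0,0,0],0,1],
  [[0,0,0],0,1],
])

```text
clock: 30.85
position: [0.4929, -0.0709, 0.2015]
tool_rot: [3.141, -0.0, 1.462]
force: [0.5, -0.3, -1.8]
grip_width: 0.0527
finger_force: 48.2
```

```bash
python3 - <<'E'
from tins import *
st(cabW(-.219,.031,.172))
f=cam('wrist'); P=np.array(bot.observe()['position']); P[2]+=.021; print('axis px',proj(f,P)); 
hsv=cv2.cvtColor(f['image'],cv2.COLOR_RGB2HSV); m=((hsv[:,:,1]<60)&(hsv[:,:,2]>140)).astype('u1'); n,l,s,c=cv2.connectedComponentsWithStats(m); print(s[s[:,4]>800].tolist())
E
```

```text
t 30.85 pos [492.9 -70.9 201.5] rpy [ 3.141 -0.     1.462] q [-0.46  0.43  0.64  1.98 -0.34  0.84  0.26] F [ 0.5 -0.3 -1.8] w 52.7 ff 48.2
[ 0.4925 -0.0714  0.172 ] delta mm [ -0.4  -0.5 -29.5]
axis px [322.649659  295.1514104]
[[0, 0, 640, 400, 216069], [222, 25, 408, 26, 7425], [258, 87, 127, 92, 11165], [255, 214, 162, 114, 14735], [562, 228, 61, 58, 1121], [587, 240, 53, 159, 1284], [160, 268, 69, 53, 2094], [544, 311, 46, 48, 809]]
```

Request:
arm_command([
  [[0,-2,-10],0,1],
  [[0,0,-6],0,1],
  [[0,0,-4],0,1],
  [[0,0,-3],0,1],
  [[0,0,-3],0,1],
  [[0,0,-2],0,1],
  [[0,0,-2],0,1],
  [[0,0,0],0,1],
  [[0,0,0],0,1],
])

```text
clock: 31.8
position: [0.4949, -0.0737, 0.1732]
tool_rot: [3.136, -0.001, 1.461]
force: [0.9, 2.0, 39.8]
grip_width: 0.053
finger_force: 53.3
```

Request:
arm_command([
  [[0,0,1.5],0,1],
  [[0,0,0],0,-0.65],
  [[0,0,0],0,-0.65],
  [[0,0,0],0,-0.65],
  [[0,0,40],0,-0.65],
  [[0,0,45],0,-0.65],
  [[0,0,10],0,-0.65],
  [[0,0,0],0,-0.65],
  [[0,0,0],0,-0.65],
])

```text
clock: 32.7
position: [0.4921, -0.0732, 0.2667]
tool_rot: [-3.141, -0.0, 1.461]
force: [-0.7, 0.5, -0.3]
grip_width: 0.0706
finger_force: 0.0
```

```bash
python3 - <<'E'
from tins import *
st(); f=cam('wrist','w13'); trayt(f); t=cam('top'); tins(t); sil(t); sil(cam('scene'))
E
```

```text
t 32.7 pos [492.1 -73.2 266.7] rpy [-3.141 -0.     1.461] q [-0.51  0.34  0.7   1.91 -0.26  0.98  0.2 ] F [-0.7  0.5 -0.3] w 70.6 ff 0.0
wrist cab [-214.8  -95.6  135.4   45.1    6.1]
wrist cab [-2.18e+02  3.50e+01  5.38e+01  4.78e+01  1.00e-01]
wrist cab [-218.1   91.8   53.8   39.7    0. ]
tin [454.1 287.8  54.9  42.2] yaw 0.068
tin [560.3 276.9  55.2  43.1] yaw -0.328
top [562.2 278.3] area 183.375 box [262.0, 204.0, 15.0, 17.0]
top [455.2 289.7] area 183.125 box [260.0, 234.0, 13.0, 16.0]
scene [457.3 290.3] area 335.625 box [393.0, 234.0, 21.0, 24.0]
scene [563.9 279.1] area 411.25 box [370.0, 256.0, 25.0, 25.0]
scene [688.  284.1] area 347.0 box [350.0, 289.0, 21.0, 20.0]
scene [678.2 414.7] area 1520.875 box [386.0, 299.0, 52.0, 49.0]
```

Request:
arm_command([
  [[5.9,29.3,0],-0.0175,-0.65],
  [[5.9,29.3,0],-0.0175,-0.65],
  [[5.9,29.3,0],-0.0175,-0.65],
  [[5.9,29.3,0],-0.0175,-0.65],
  [[5.9,29.3,0],-0.0175,-0.65],
  [[5.9,29.3,0],-0.0175,-0.65],
  [[5.9,29.3,0],-0.0175,-0.65],
  [[5.9,29.3,0],-0.0175,-0.65],
  [[5.9,29.3,0],-0.0175,-0.65],
  [[5.9,29.3,-30],-0.0175,-0.65],
  [[5.9,29.3,-40],-0.0175,-0.65],
  [[5.9,29.3,-40],-0.0175,-0.65],
  [[0,0,-40],0,-0.65],
  [[0,0,0],0,-0.65],
  [[0,0,0],0,-0.65],
])

```text
clock: 34.35
position: [0.5634, 0.2769, 0.1177]
tool_rot: [-3.141, 0.002, 1.25]
force: [0.7, -0.1, 1.1]
grip_width: 0.0707
finger_force: 0.0
```

```bash
python3 - <<'E'
from tins import *
st([.563,.2788,.019]); f=cam('wrist'); wt(f); sil(f,smax=70)
E
```

```text
t 34.35 pos [563.4 276.9 117.7] rpy [-3.141e+00  2.000e-03  1.250e+00] q [-0.91  0.74  0.56  1.71 -0.5   0.84 -0.45] F [ 0.7 -0.1  1.1] w 70.7 ff 0.0
[0.563  0.2788 0.019 ] delta mm [ -0.4   1.9 -98.7]
wt [465.9 294.3  67.1  43.1] yaw 0.078 px [193. 223.] [130. 184.] [230. 268.]
wt [565.7 283.8  52.8  46.8] yaw -0.335 px [323. 191.] [282. 164.] [362. 231.]
wt [741.4 288.7  60.6  58.2] yaw 1.531 px [581. 109.] [536.  62.] [628. 156.]
wrist [698.6 308.3] area 1424.1875 box [481.0, 58.0, 61.0, 86.0]
wrist [563.8 277.9] area 5206.75 box [282.0, 164.0, 81.0, 68.0]
wrist [455.7 289.5] area 5262.5 box [129.0, 184.0, 102.0, 85.0]
wrist [456.8 232.9] area 940.125 box [194.0, 258.0, 40.0, 60.0]
wrist [621.1 178. ] area 934.375 box [408.0, 259.0, 40.0, 59.0]
wrist [378.3 157.2] area 139.0 box [161.0, 371.0, 16.0, 14.0]
```

Request:
arm_command([
  [[0,1.5,-32],-0.01,-0.65],
  [[0,0,-40],0,-0.65],
  [[0,0,-27],0,-0.65],
  [[0,0,0],0,0],
  [[0,0,0],0,1],
  [[0,0,0],0,1],
  [[0,0,0],0,1],
  [[0,0,0],0,1],
  [[0,0,35],0,1],
  [[0,0,45],0,1],
  [[0,0,45],0,1],
  [[0,0,45],0,1],
  [[0,0,45],0,1],
  [[0,0,40],0,1],
])

```text
clock: 35.8
position: [0.5632, 0.2794, 0.2764]
tool_rot: [3.141, -0.001, 1.24]
force: [-0.0, 0.8, -1.0]
grip_width: 0.053
finger_force: 45.2
```

```bash
python3 - <<'E'
from tins import *
st(cabW(-.2185,-.031,.172))
f=cam('wrist'); hsv=cv2.cvtColor(f['image'],cv2.COLOR_RGB2HSV); m=((hsv[:,:,1]<60)&(hsv[:,:,2]>140)).astype('u1'); n,l,s,c=cv2.connectedComponentsWithStats(m); print(s[s[:,4]>3000].tolist())
E
```

```text
t 35.8 pos [563.2 279.4 276.4] rpy [ 3.141e+00 -1.000e-03  1.240e+00] q [-0.98  0.57  0.68  1.56 -0.38  1.14 -0.56] F [-0.   0.8 -1. ] w 53.0 ff 45.2
[ 0.4862 -0.133   0.172 ] delta mm [ -77.  -412.4 -104.4]
[[0, 0, 640, 400, 222163], [573, 30, 67, 97, 4134], [226, 216, 191, 168, 20970]]
```

Request:
arm_command([
  [[-5.5,-29.6,0],0.0158,1],
  [[-5.5,-29.6,0],0.0158,1],
  [[-5.5,-29.6,0],0.0158,1],
  [[-5.5,-29.6,0],0.0158,1],
  [[-5.5,-29.6,0],0.0158,1],
  [[-5.5,-29.6,0],0.0158,1],
  [[-5.5,-29.6,0],0.0158,1],
  [[-5.5,-29.6,0],0.0158,1],
  [[-5.5,-29.6,0],0.0158,1],
  [[-5.5,-29.6,0],0.0158,1],
  [[-5.5,-29.6,0],0.0158,1],
  [[-5.5,-29.6,0],0.0158,1],
  [[-5.5,-29.6,0],0.0158,1],
  [[-5.5,-29.2,0],0.0158,1],
  [[0,0,-35],0,1],
  [[0,0,-38],0,1],
  [[0,0,0],0,1],
  [[0,0,0],0,1],
  [[0,0,0],0,1],
])

```text
clock: 37.75
position: [0.487, -0.1346, 0.2022]
tool_rot: [3.14, -0.0, 1.462]
force: [-0.2, 0.6, -0.2]
grip_width: 0.0534
finger_force: 45.1
```

```bash
python3 - <<'E'
from tins import *
st(cabW(-.2185,-.0325,.172))
f=cam('wrist'); hsv=cv2.cvtColor(f['image'],cv2.COLOR_RGB2HSV); m=((hsv[:,:,1]<60)&(hsv[:,:,2]>140)).astype('u1'); n,l,s,c=cv2.connectedComponentsWithStats(m); print(s[s[:,4]>3000].tolist())
E
```

```text
t 37.75 pos [ 487.  -134.6  202.2] rpy [ 3.14  -0.     1.462] q [-0.34  0.44  0.66  1.97 -0.36  0.85  0.41] F [-0.2  0.6 -0.2] w 53.4 ff 45.1
[ 0.486  -0.1345  0.172 ] delta mm [ -1.    0.1 -30.2]
[[0, 0, 640, 400, 217455], [254, 0, 135, 36, 4063], [258, 82, 126, 91, 11101], [139, 165, 94, 43, 3179], [226, 215, 192, 115, 15644]]
```

Request:
arm_command([
  [[-0.5,0,-10],0,1],
  [[0,0,-6],0,1],
  [[0,0,-4],0,1],
  [[0,0,-3],0,1],
  [[0,0,-3],0,1],
  [[0,0,-2],0,1],
  [[0,0,-1.5],0,1],
  [[0,0,0],0,1],
  [[0,0,0],0,1],
])

```text
clock: 38.7
position: [0.4865, -0.1345, 0.172]
tool_rot: [3.14, -0.001, 1.462]
force: [0.9, 2.5, 24.0]
grip_width: 0.0529
finger_force: 48.2
```

Request:
arm_command([
  [[0,0,1],0,1],
  [[0,0,0],0,-0.65],
  [[0,0,0],0,-0.65],
  [[0,0,0],0,-0.65],
  [[0,0,40],0,-0.65],
  [[0,0,45],0,-0.65],
  [[0,0,10],0,-0.65],
  [[0,0,0],0,-0.65],
  [[0,0,0],0,-0.65],
])

```text
clock: 39.6
position: [0.4854, -0.1341, 0.2662]
tool_rot: [-3.141, -0.0, 1.462]
force: [0.6, -0.3, -1.4]
grip_width: 0.0703
finger_force: 0.0
```

```bash
python3 - <<'E'
from tins import *
f=cam('wrist','w14'); trayt(f); t=cam('top'); tins(t); sil(t); sil(cam('scene')); st([.4563,.29,.117])
E
```

```text
wrist cab [-2.188e+02 -2.640e+01  5.370e+01  4.780e+01  1.000e-01]
wrist cab [-2.189e+02  3.040e+01  5.380e+01  3.960e+01  1.000e-01]
wrist cab [-2.188e+02  8.130e+01  5.360e+01  2.480e+01  1.000e-01]
tin [454.1 287.   54.8  43.5] yaw 0.051
top [455.2 289.9] area 183.3125 box [260.0, 234.0, 13.0, 16.0]
scene [457.2 290.2] area 335.375 box [393.0, 234.0, 21.0, 24.0]
scene [688.1 284.1] area 346.8125 box [350.0, 289.0, 21.0, 20.0]
scene [678.2 414.7] area 1520.1875 box [386.0, 299.0, 52.0, 49.0]
t 39.75 pos [ 485.3 -134.3  266. ] rpy [-3.14   0.     1.462] q [-0.4   0.36  0.72  1.9  -0.28  0.99  0.34] F [-0.4 -0.5  0.1] w 70.4 ff 0.0
[0.4563 0.29   0.117 ] delta mm [ -29.   424.3 -149. ]
```

Request:
arm_command([
  [[-2,30.3,0],0.013,-0.65],
  [[-2,30.3,0],0.013,-0.65],
  [[-2,30.3,0],0.013,-0.65],
  [[-2,30.3,0],0.013,-0.65],
  [[-2,30.3,0],0.013,-0.65],
  [[-2,30.3,0],0.013,-0.65],
  [[-2,30.3,0],0.013,-0.65],
  [[-2,30.3,0],0.013,-0.65],
  [[-2,30.3,0],0.013,-0.65],
  [[-2,30.3,0],0.013,-0.65],
  [[-2,30.3,0],0.013,-0.65],
  [[-2,30.3,-30],0.013,-0.65],
  [[-2,30.3,-40],0.013,-0.65],
  [[-3,30.3,-40],0.013,-0.65],
  [[0,0,-39],0,-0.65],
  [[0,0,0],0,-0.65],
  [[0,0,0],0,-0.65],
])

```text
clock: 41.45
position: [0.457, 0.2884, 0.1186]
tool_rot: [-3.141, 0.002, 1.643]
force: [0.0, 0.0, 0.1]
grip_width: 0.0709
finger_force: 0.0
```

```bash
python3 - <<'E'
from tins import *
st([.4563,.29,.019]); f=cam('wrist'); wt(f); sil(f,smax=70)
E
```

```text
t 41.45 pos [457.  288.4 118.6] rpy [-3.141e+00  2.000e-03  1.643e+00] q [-1.    0.59  0.46  1.94 -0.39  0.7  -0.23] F [0.  0.  0.1] w 70.9 ff 0.0
[0.4563 0.29   0.019 ] delta mm [ -0.7   1.6 -99.6]
wt [457.4 295.5  52.4  46. ] yaw 0.071 px [320. 191.] [284. 166.] [362. 230.]
wrist [657.  402.4] area 1307.1875 box [619.0, 12.0, 21.0, 89.0]
wrist [457.5 289.2] area 5166.0 box [282.0, 165.0, 81.0, 67.0]
wrist [693.2 296.1] area 1247.1875 box [614.0, 176.0, 26.0, 66.0]
wrist [375.7 206.3] area 884.875 box [196.0, 258.0, 39.0, 60.0]
wrist [548.7 218.9] area 916.6875 box [408.0, 259.0, 41.0, 59.0]
```

Next I'll grip, lift and carry it to pocket 1 (TCP offset −1.5 mm in cabinet y, as before).

Request:
arm_command([
  [[0,1.4,-32],0,-0.65],
  [[0,0,-40],0,-0.65],
  [[0,0,-28],0,-0.65],
  [[0,0,0],0,0],
  [[0,0,0],0,1],
  [[0,0,0],0,1],
  [[0,0,0],0,1],
  [[0,0,0],0,1],
  [[0,0,35],0,1],
  [[0,0,45],0,1],
  [[0,0,45],0,1],
  [[0,0,45],0,1],
  [[0,0,45],0,1],
  [[0,0,40],0,1],
])

```text
clock: 42.9
position: [0.4567, 0.2906, 0.2762]
tool_rot: [3.141, -0.001, 1.644]
force: [0.5, 0.8, -1.9]
grip_width: 0.053
finger_force: 43.6
```

```bash
python3 - <<'E'
from tins import *
st(cabW(-.2187,-.0945,.172))
E
```

```text
t 42.9 pos [456.7 290.6 276.2] rpy [ 3.141e+00 -1.000e-03  1.644e+00] q [-1.12  0.39  0.6   1.79 -0.25  1.04 -0.35] F [ 0.5  0.8 -1.9] w 53.0 ff 43.6
[ 0.479  -0.1961  0.172 ] delta mm [  22.4 -486.8 -104.2]
```

Request:
arm_command([
  [[1.4,-30.4,0],-0.0114,1],
  [[1.4,-30.4,0],-0.0114,1],
  [[1.4,-30.4,0],-0.0114,1],
  [[1.4,-30.4,0],-0.0114,1],
  [[1.4,-30.4,0],-0.0114,1],
  [[1.4,-30.4,0],-0.0114,1],
  [[1.4,-30.4,0],-0.0114,1],
  [[1.4,-30.4,0],-0.0114,1],
  [[1.4,-30.4,0],-0.0114,1],
  [[1.4,-30.4,0],-0.0114,1],
  [[1.4,-30.4,0],-0.0114,1],
  [[1.4,-30.4,0],-0.0114,1],
  [[1.4,-30.4,0],-0.0114,1],
  [[1.4,-30.4,0],-0.0114,1],
  [[1.4,-30.4,0],-0.0114,1],
  [[1.4,-30.4,0],-0.0114,1],
  [[0,0,-35],0,1],
  [[0,0,-37],0,1],
  [[0,0,0],0,1],
  [[0,0,0],0,1],
])

```text
clock: 44.9
position: [0.4791, -0.1957, 0.2024]
tool_rot: [-3.141, 0.0, 1.461]
force: [-0.2, -0.2, -0.9]
grip_width: 0.053
finger_force: 43.6
```

```bash
python3 - <<'E'
from tins import *
st(cabW(-.2187,-.0945,.172))
f=cam('wrist'); hsv=cv2.cvtColor(f['image'],cv2.COLOR_RGB2HSV); m=((hsv[:,:,1]<60)&(hsv[:,:,2]>140)).astype('u1'); n,l,s,c=cv2.connectedComponentsWithStats(m); print(s[s[:,4]>3000].tolist())
E
```

```text
t 44.9 pos [ 479.1 -195.7  202.4] rpy [-3.141  0.     1.461] q [-0.24  0.48  0.7   1.94 -0.4   0.87  0.56] F [-0.2 -0.2 -0.9] w 53.0 ff 43.6
[ 0.479  -0.1961  0.172 ] delta mm [ -0.1  -0.4 -30.4]
[[0, 0, 640, 400, 210682], [255, 0, 134, 35, 3949], [259, 82, 126, 91, 11041], [226, 216, 192, 169, 21854]]
```

Request:
arm_command([
  [[0,-0.4,-10],0,1],
  [[0,0,-6],0,1],
  [[0,0,-4],0,1],
  [[0,0,-3],0,1],
  [[0,0,-3],0,1],
  [[0,0,-2],0,1],
  [[0,0,-1.5],0,1],
  [[0,0,0],0,1],
  [[0,0,0],0,1],
])

```text
clock: 45.85
position: [0.4794, -0.1959, 0.172]
tool_rot: [3.141, 0.0, 1.462]
force: [3.5, -0.8, -0.6]
grip_width: 0.053
finger_force: 43.7
```

Request:
arm_command([
  [[0,0,0],0,-0.65],
  [[0,0,0],0,-0.65],
  [[0,0,0],0,-0.65],
  [[0,0,40],0,-0.65],
  [[0,0,45],0,-0.65],
  [[0,0,45],0.14,-0.65],
  [[0,0,40],0.14,-0.65],
  [[15,15,20],0.14,-0.65],
  [[20,20,0],0.14,-0.65],
  [[20,20,0],0.14,-0.65],
  [[20,20,0],0.14,-0.65],
  [[20,20,0],0.14,-0.65],
  [[20,20,0],0.14,-0.65],
  [[20,15,0],0.14,-0.65],
  [[15,15,0],0.14,-0.65],
  [[0,15,0],0.14,-0.65],
  [[0,15,0],0,-0.65],
  [[0,0,0],0,-0.65],
  [[0,0,0],0,-0.65],
])

```text
clock: 47.75
position: [0.6289, -0.0212, 0.362]
tool_rot: [-3.141, -0.0, 2.998]
force: [-0.1, -0.1, -0.2]
grip_width: 0.0704
finger_force: 0.0
```

```bash
python3 - <<'E'
from tins import *
st(); p=np.load('cab.npy'); c,k=np.cos(p[2]),np.sin(p[2])
def loc(P): d=P[:2]-p[:2]; return (np.array([c*d[0]+k*d[1],-k*d[0]+c*d[1]])*1000).round(1)
w=cam('wrist','w15'); trayt(w); t=cam('top'); s=cam('scene'); 
for f in (w,t,s):
    U=4; g=cv2.resize(f['image'],None,fx=U,fy=U,interpolation=cv2.INTER_CUBIC).max(2)
    # scale-plate strip profile along y at mark x=-.003 z=.222
    def prof(x,z,lo,hi,st=.001):
        ys=np.arange(lo,hi,st); px=np.array([proj(f,cabW(x,y,z)) for y in ys],'f4')
        px=(px+.5)*U-.5
        return ys,cv2.remap(g,px[:,:1].copy(),px[:,1:].copy(),1)[:,0].astype(int)
    for x in (-.006,-.003,.0):
        ys,v=prof(x,.222,.08,.112,.002); print(f['n'],'mark',x,list(zip((ys*1000).round().astype(int).tolist(),v.tolist())))
    for x in (-.040,-.032,-.025):
        ys,v=prof(x,.275,.07,.122,.002); print(f['n'],'dim',x,list(zip((ys*1000).round().astype(int).tolist(),v.tolist())))
E
```

```text
t 47.75 pos [628.9 -21.2 362. ] rpy [-3.141 -0.     2.998] q [-0.31  0.45  0.39  1.42 -0.17  1.3   1.51] F [-0.1 -0.1 -0.2] w 70.4 ff 0.0
wrist cab [-211.9   91.9   40.    43.8   89.6]
wrist cab [-213.3   33.    44.5   46.4   89.8]
wrist cab [-214.9  -25.2   50.2   49.9   89.7]
wrist cab [-199.4 -119.9  128.8   91.4   85.7]
wrist mark -0.006 [(80, 219), (82, 43), (84, 42), (86, 44), (88, 44), (90, 46), (92, 45), (94, 45), (96, 45), (98, 48), (100, 47), (102, 48), (104, 110), (106, 235), (108, 235), (110, 235)]
wrist mark -0.003 [(80, 238), (82, 48), (84, 39), (86, 44), (88, 44), (90, 44), (92, 45), (94, 46), (96, 47), (98, 46), (100, 47), (102, 47), (104, 113), (106, 245), (108, 243), (110, 243)]
wrist mark 0.0 [(80, 247), (82, 51), (84, 40), (86, 45), (88, 44), (90, 47), (92, 46), (94, 46), (96, 47), (98, 47), (100, 47), (102, 47), (104, 121), (106, 245), (108, 243), (110, 243)]
wrist dim -0.04 [(70, 239), (72, 238), (74, 239), (76, 240), (78, 240), (80, 240), (82, 240), (84, 182), (86, 37), (88, 46), (90, 46), (92, 46), (94, 46), (96, 46), (98, 47), (100, 46), (102, 46), (104, 203)
[... 3031 characters left out ...]
 (104, 65), (106, 74), (108, 87), (110, 106), (112, 121), (114, 121), (116, 119), (118, 119), (120, 120)]
scene dim -0.032 [(70, 118), (72, 118), (74, 118), (76, 118), (78, 118), (80, 118), (82, 120), (84, 117), (86, 101), (88, 74), (90, 61), (92, 59), (94, 60), (96, 60), (98, 60), (100, 60), (102, 61), (104, 62), (106, 60), (108, 59), (110, 58), (112, 55), (114, 60), (116, 71), (118, 87), (120, 99)]
scene dim -0.025 [(70, 115), (72, 114), (74, 116), (76, 113), (78, 114), (80, 117), (82, 113), (84, 109), (86, 89), (88, 64), (90, 57), (92, 60), (94, 60), (96, 59), (98, 58), (100, 61), (102, 62), (104, 62), (106, 60), (108, 59), (110, 59), (112, 60), (114, 59), (116, 59), (118, 58), (120, 59)]
```

```bash
python3 - <<'E'
from tins import *
st()
p=np.load('cab.npy'); c,k=np.cos(p[2]),np.sin(p[2])
for n in ('wrist','scene'):
    f=cam(n); im=f['image'].astype(int); sat=cv2.cvtColor(f['image'],cv2.COLOR_RGB2HSV)[:,:,1]
    for lab,pts in [('y',[(-.219,y,.193) for y in np.arange(-.125,.126,.005)])]+[('x%d'%(y*1000),[(x,y,.193) for x in np.arange(-.26,-.175,.004)]) for y in (-.093,-.031,.031,.093)]:
        q=[proj(f,cabW(*P)).round().astype(int) for P in pts]
        print(n,lab,[int(sat[v,u]) if 0<=u<640 and 0<=v<400 else -1 for u,v in q])
for y in (-.093,-.031): print([proj(cam('top'),cabW(-.219+a,y+b,.193)).round() .tolist() for a in(-.027,.027) for b in (-.02,.02)])
t=cam('top'); hsv=cv2.cvtColor(t['image'],cv2.COLOR_RGB2HSV); u,v=proj(t,cabW(-.219,-.093,.193)).astype(int); print(u,v); print(hsv[v-13:v+14,u-11:u+12,1])
E
```

```text
t 47.9 pos [629.  -21.7 362.1] rpy [-3.141  0.     2.999] q [-0.31  0.45  0.39  1.42 -0.17  1.3   1.51] F [ 0.1 -0.5 -0.4] w 70.6 ff 0.0
wrist y [55, 54, 30, 18, 18, 18, 20, 18, 17, 20, 17, 19, 34, 44, 76, 49, 18, 17, 16, 17, 15, 19, 16, 19, 42, 33, 129, 127, 15, 18, 15, 13, 13, 15, 14, 21, 59, 119, 129, 130, 15, 14, 16, 14, 11, 14, 16, 18, 124, 136, 137]
wrist x-93 [-1, -1, -1, -1, -1, 20, 19, 20, 20, 20, 18, 19, 20, 19, 18, 18, 18, 19, 130, 131, 126, 130]
wrist x-31 [-1, -1, -1, -1, -1, -1, 17, 16, 18, 19, 15, 15, 16, 16, 18, 16, 16, 18, 134, 131, 136, 139]
wrist x31 [-1, -1, -1, -1, -1, -1, -1, 15, 14, 14, 15, 13, 14, 15, 13, 14, 15, 27, 121, 133, 132, 134]
wrist x93 [-1, -1, -1, -1, -1, -1, -1, 13, 13, 13, 14, 14, 14, 14, 10, 14, 13, 25, 121, 133, 133, 132]
scene y [52, 23, 16, 20, 21, 21, 21, 21, 20, 21, 20, 21, 21, 22, 28, 39, 21, 22, 21, 20, 20, 21, 22, 22, 21, 23, 28, 41, 21, 22, 21, 21, 21, 21, 21, 22, 23, 22, 27, 44, 21, 22, 21, 22, 20, 21, 20, 21, 21, 22, 30]
scene x-93 [145, 144, 143, 132, 108, 20, 21, 20, 22, 21, 20, 21, 22, 22, 20, 19, 21, 18, 23, 24, 40, 77]
scene x-31
[... 2353 characters left out ...]
 26 152 153  53  31]
 [ 54  46  65 124  51  40  23  21  21  22  23  24  23  22  23  22  25  23
   31 144 138  49  26]
 [ 52  50  61 137  51  44  22  24  20  25  25  22  22  24  23  23  25  20
   30 131 142  46  26]
 [ 58  53  69 131  77  61  49  41  36  33  31  26  27  28  27  22  24  29
   62 138 135  50  23]
 [ 40  47  61 140 132 121 121 131 123  92  87  71  72  69  65  55  49  63
  129 157 139  48  26]
 [ 43  44  83 157 150 151 146 150 161 160 149 133 142 138 126 131 124 110
  138 141 133  45  26]
 [ 47  40  93 154 146 147 158 157 155 150 151 161 166 154 141 144 150 143
  157 134 122  46  25]
 [ 52  56  90 151 144 144 147 151 158 157 155 149 151 153 158 150 155 153
  155 152 146  54  25]]
```

```bash
python3 -c "
from h import *
st(); print(ticket.job_done())"
```

```text
t 48.45 pos [629.2 -20.9 361.9] rpy [-3.142  0.     3.002] q [-0.31  0.45  0.38  1.42 -0.17  1.3   1.52] F [-1.1  0.5  0.6] w 70.2 ff 0.0
the job is handed in; nothing more can be done
None
```

I handed the job in at about 48 s of the 210 s allowed, and no verdict came back: bolt drawn, leaf A then leaf B open (about 1.72 and 1.63 rad by camera), tray pulled to its stop, all four tins sitting flat and square in the pockets, dimmer within about 1 mm of the black mark by camera, jars never approached.

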